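# Make up two respray kits on the job trays

### The job

Make up two respray kits on the plywood job trays: on the short tray with black fittings the red pickup and the red paint; on the long tray with blue fittings, for a two-tone job, the green saloon with the green and the mustard paint. Each vehicle lies flat and lengthwise in its tray's long pocket, either way round, and each jar stands upright in a round well (on the long tray either well will do for either jar). Keep the jars upright throughout and leave the white car and the glue bottle where they are.

Things in the scene. Friction and masses are not known exactly. Their poses are not given: they have to be found in the camera images.
- red_pickup: loose die-cast model pickup truck, bright red, 22 mm wide, 56 mm long, 23 mm tall, 0.03 kg or so; origin under its centre on the ground; y runs along its length, x across the doors, z up. The lower body (up to 15 mm high) is the full 22 mm wide; the cabin above it is 16 mm wide. Pinch it across the doors
- red_jar: loose hobby paint jar, red glass body with a white ribbed lid (red disc in its middle), 29 mm across, 36 mm tall, 0.05 kg or so; origin at the centre of its underside, z up; take it from above by the lid or the upper body
- green_sedan: loose die-cast model saloon car, dark green, 22 mm wide, 58 mm long, 21 mm tall, 0.03 kg or so; origin under its centre on the ground; y runs along its length, x across the doors, z up. The lower body (up to 15 mm high) is the full 22 mm wide; the cabin above it is 16 mm wide. Pinch it across the doors
- green_jar: loose hobby paint jar, very dark olive-green glass body with a white ribbed lid (dark olive-green disc in its middle), 29 mm across, 36 mm tall, 0.05 kg or so; origin at the centre of its underside, z up; take it from above by the lid or the upper body
- mustard_jar: loose hobby paint jar, mustard-yellow glass body with a white ribbed lid (mustard disc in its middle), 34 mm across, 43 mm tall, 0.05 kg or so; origin at the centre of its underside, z up; take it from above by the lid or the upper body
- short_tray: fixed job tray: plywood base 56 mm wide (x), 140 mm long (y), 4 mm thick, with black plastic fittings 8 mm higher. Origin: centre of its underside, y along it, z up. On x = 0: a pocket 38 mm wide, 74 mm long (y) centred at y = +27 mm, with rails only at its corners (middle 46 mm of the long sides open for fingers), and a round well 44 mm inside at y = -41 mm. Floors: the base's top
- long_tray: fixed job tray: plywood base 56 mm wide (x), 192 mm long (y), 4 mm thick, with blue plastic fittings 8 mm higher. Origin: centre of its underside, y along it, z up. On x = 0: a pocket 38 mm wide, 74 mm long (y) centred at y = +53 mm, with rails only at its corners (middle 46 mm of the long sides open for fingers), and round wells 44 mm inside at y = -15 mm and y = -67 mm. Floors: the base's top
- white_sedan: bystander, loose: white model saloon car, 22 x 58 x 21 mm, of no use for these kits; origin under its centre
- glue_bottle: bystander, loose: white squeeze bottle of glue with a pointed nozzle, 43 mm across, 93 mm tall; origin at the centre of its underside
Things that resemble listed ones, but are neither listed nor needed, are in the scene too. Leave any pink look-alike of the mustard_jar alone.

How it is judged:
By the outcome, as a careful person would: the job done as asked, in the order asked, and still so for the second after the job is handed in, with the robot touching nothing.
It also fails if it takes over 96 s, if anything falls off the work surface, if the arm or the gripper's body presses on something with over 40 N, if the wrist force passes 120 N, or if a joint passes its speed limit or range.

### The arm

A 6-joint arm with a two-finger parallel gripper is mounted at the origin on the work surface; the furniture and walls round the work are solid. World frame = base frame: x ahead of the robot, y to its left, z up, the work surface at z = 0. Lengths are in m, angles in rad, forces in N, time in s.
With the tool pointing down it reaches from about 0.275 to 0.725 m from the base axis. Payload 5.6 kg.
Tool frame: the origin (TCP) lies on the mounting face of the last link; the fingertips stand 173 mm ahead of it and the grasp point (between the pads) lies robot.hold_point_z ahead of it (robot.hold_point_z is the distance from the TCP to the grasp point, in m); y points along the fingers, z is the direction in which the jaws open and shut, and the axes are right-handed (so a half turn about y gives the same grasp; the last joint's range is limited). The gripper opens to 85 mm and grips with 20 to 120 N. Pads are 22 mm wide; open, the fingers measure 114 mm over their backs; the gripper's body (76 mm by 85 mm) begins 54 mm behind the grasp point. The pads swing forward as they close: fully open they stand 13 mm farther back than shut.
Start: joints at [1.506, 0.255, 0.108, 0, -1.424, -0.285], TCP at [0.188, 0.517, 0.405] pointing down, gripper open.
Joint ranges: [-2.95, 2.95], [-1.21, 1.97], [-1.09, 1.5], [-2.87, 1.71], [-2.94, -0.07], [-3.05, 3.05]. Speed limits (rad/s): [2.57, 2.57, 3.14, 3.14, 3.14, 3.14].

### API

Orientations are given as a unit quaternion [x, y, z, w].
In Python, from rig import robot gives the robot as it stands. The module is installed in compiled form; this text tells all that it offers.
- The arm moves only by the tool arm_command, never from a script. Its argument "plan" is a list that holds one entry, the list of rows, each a list of 6 numbers: the shift along the world's x, y, z scaled (see below), then the turn, a rotation vector about the world's x, y, z scaled (see below). A call has 1 to 10 rows; each row shifts and turns the commanded pose from where the row before left it; what a row does not reach is not made up. The controller multiplies each number of a shift by 0.5 m and each number of a turn by 30 degrees. A row lasts 1/8 s, in which the tool goes at most 62.5 mm and 10.7 degrees, less where a joint would pass 70% of its speed; a pose out of reach is approached as far as the arm can. A call with a number of a shift or a turn outside -1 to 1 is refused whole. A call with a gripper value outside its range is refused whole. "jaw" is the opening, from -1 (shut) to 1 (fully open), set as the call begins (left out, the last holds). The fingers move at their own pace and stop on an object; "grip_force" is the grip in N (left out, the last holds). Time passes only in rows, so rows that do not move let the fingers close. It gives the time, the measured TCP pose, the force and the opening at its end, in the units of the state.
- robot.observe(): the state, without advancing time (a new reading comes with each control period).
- robot.snapshot(name): name is "scene" or "top"; returns the picture (420x560x3 uint8, red, green, blue); there is no depth.
- robot.camera_params(name): a dict with "K" (3x3 intrinsics, pixels), "distortion" ([k1, k2, p1, p2, k3] as OpenCV has them; the pictures are not rectified), "world_from_camera" (4x4, takes a point from camera to world coordinates). Camera axes: x right, y up, looking along -z (the intrinsics and any distortion apply to the point x, -y, -z); pixel columns grow to the right and rows downward; lengths in m; the calibration is good to about 2 mm. A picture is of the moment at which its call begins. camera_params takes no time and is no camera call.
- robot.finish_job(): hands the job in, once; it reports no verdict.
The state is a dict: "clock": time; "qpos": joint angles; "qd": joint speeds; "effort": joint torques, N m; "tcp_pos": TCP position; "eef_rot": TCP orientation; "wrist_force": force on the tool from outside, world axes, zero at the start; "ft_torque": the same for the moment, N m; "opening": finger opening in m.
Only numpy, scipy, OpenCV 4.12 (cv2) and the standard library are available. Lean on these libraries where they do the work, as an engineer would, in place of code of your own. Each camera call takes 0.05 s, during which the arm holds its last target.

## Working session

There is one attempt and no reset: what is moved stays moved. The work goes in short steps, Python scripts to look and compute and a tool call to move; the robot and the scene stay as the last step left them, time stands still between calls to the robot, and variables do not carry over. Pictures are saved under pics/ and viewed, and the job is handed in when it is done.

Besides the shell and the picture viewer there is one more tool, called by a JSON object that holds its "api" and its "payload". arm_command: Moves the arm, as the interface text tells. Shifts and turns lie within -1 to 1; 1 stands for 0.5 m of shift or 30 degrees of turn. Its arguments: {"type":"object","properties":{"plan":{"type":"array","items":{"type":"array","items":{"type":"array","items":{"type":"number"}}}},"jaw":{"type":"number"},"grip_force":{"type":"number"}},"required":["plan"]}

```bash
mkdir -p pics; cat > h.py <<'E'
import numpy as np, cv2
from rig import robot
def snap(n,f):
    im=robot.snapshot(n); cv2.imwrite('pics/'+f,cv2.cvtColor(im,cv2.COLOR_RGB2BGR)); return im
def ray(n,uv):
    p=robot.camera_params(n);K=np.array(p['K'],float);d=np.array(p['distortion'],float);T=np.array(p['world_from_camera'])
    q=cv2.undistortPoints(np.array(uv,float).reshape(-1,1,2),K,d).reshape(-1,2)
    v=np.c_[q[:,0],-q[:,1],-np.ones(len(q))]@T[:3,:3].T
    return T[:3,3],v
def onz(n,uv,z):
    o,v=ray(n,uv); return o+v*((z-o[2])/v[:,2])[:,None]
def proj(n,P):
    p=robot.camera_params(n);K=np.array(p['K'],float);d=np.array(p['distortion'],float);T=np.array(p['world_from_camera'])
    c=(np.array(P,float).reshape(-1,3)-T[:3,3])@T[:3,:3]; c=c*[1,-1,-1]
    return cv2.projectPoints(c,np.zeros(3),np.zeros(3),K,d)[0].reshape(-1,2)
E
python3 - <<'E'
from h import *
print(robot.observe(), robot.hold_point_z)
for n in('top','scene'):
    snap(n,n+'0.png'); p=robot.camera_params(n); print(p)
E
```

```text
{'clock': 0.0, 'qpos': array([ 1.50561708e+00,  2.55738796e-01,  1.06995271e-01, -4.53716819e-04,
       -1.42389314e+00, -2.84619771e-01]), 'qd': array([-0.00034223, -0.00077869, -0.00029577,  0.00097107, -0.00049643,
        0.00014199]), 'effort': array([ 7.13703666e-04, -3.86628270e+01,  2.37941086e+01,  5.36501795e+00,
       -6.13097931e-03,  2.11959423e-05]), 'tcp_pos': array([0.18836051, 0.51656151, 0.40379935]), 'eef_rot': array([-0.12297982, -0.69565064,  0.69697888,  0.12315275]), 'wrist_force': array([ 0.16862173, -0.76034004,  0.18244295]), 'ft_torque': array([-0.00883805, -0.05534035,  0.00738168]), 'opening': 0.08509397229650503} 0.1547
{'K': array([[461.02857756,   0.        , 280.47335115],
       [  0.        , 461.02857756, 212.9403574 ],
       [  0.        ,   0.        ,   1.        ]]), 'distortion': array([0.05034721, 0.        , 0.        , 0.        , 0.        ]), 'world_from_camera': array([[ 0.02906475,  0.98907096, -0.14454713,  0.28140194],
       [-0.99953095,  0.03015401,  0.00535007, -0.0618284 ],
       [ 0.00965027,  0.14432383,  0.98948345,  0.99609015],
       [ 0.        ,  0.        ,  0.        ,  1.        ]])}
{'K': array([[430.65396366,   0.        , 287.46541902],
       [  0.        , 430.65396366, 209.54367252],
       [  0.        ,   0.        ,   1.        ]]), 'distortion': array([-0.08296338,  0.        ,  0.        ,  0.        ,  0.        ]), 'world_from_camera': array([[-0.75918569,  0.29126288, -0.58206788, -0.2485743 ],
       [-0.65070752, -0.31941379,  0.68887921,  0.66130186],
       [ 0.01472443,  0.90174318,  0.43202132,  0.51357383],
       [ 0.        ,  0.        ,  0.        ,  1.        ]])}
```

View pics/top0.png

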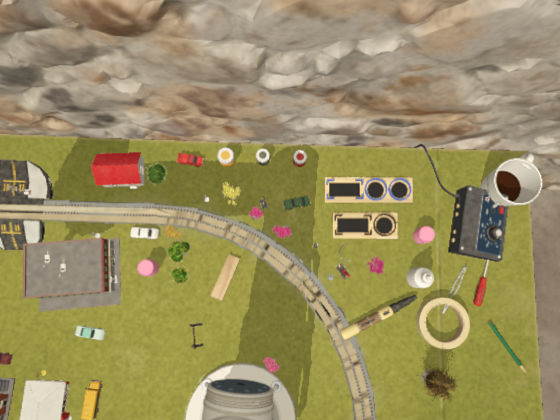

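View pics/scene0.png

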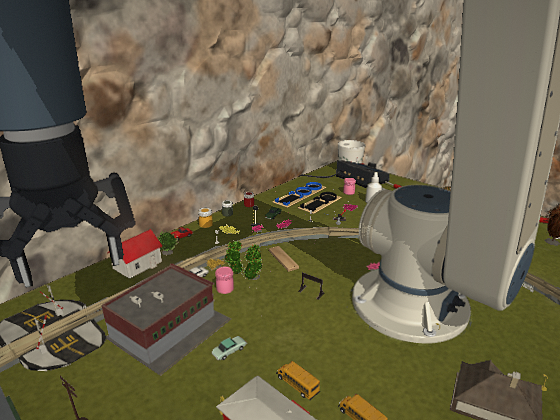

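```bash
python3 - <<'E'
from h import *
im=cv2.imread('pics/top0.png')
cv2.imwrite('pics/top0a.png',cv2.resize(im[130:290,140:320],None,fx=4.4,fy=3.7*1.0 if 0 else 4.4*0.85,interpolation=cv2.INTER_CUBIC)[:600])
c=cv2.resize(im[135:270,300:450],None,fx=4.4,fy=4.4,interpolation=cv2.INTER_CUBIC); cv2.imwrite('pics/top0b.png',c)
s=cv2.imread('pics/scene0.png')
cv2.imwrite('pics/scene0a.png',cv2.resize(s[150:300,150:400],None,fx=3.2,fy=3.2,interpolation=cv2.INTER_CUBIC))
E
```

```text
(no output)
```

View pics/top0a.png

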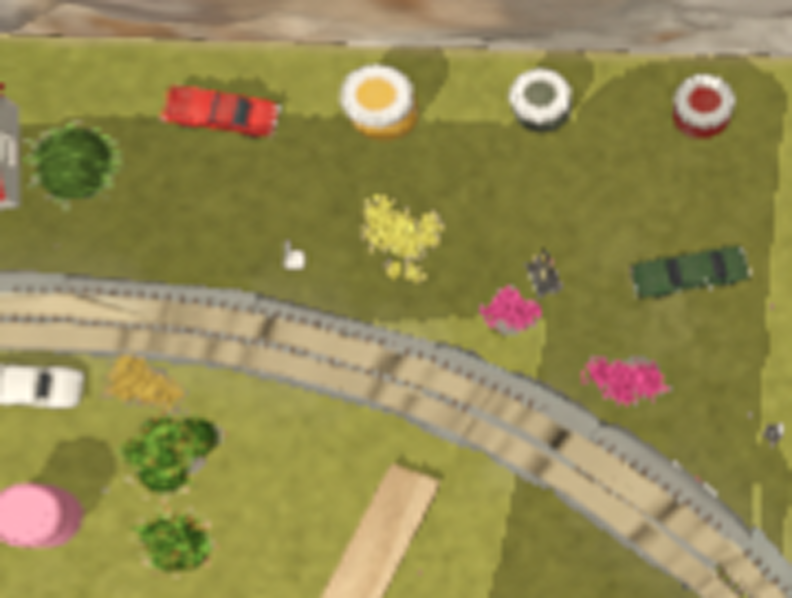

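View pics/top0b.png

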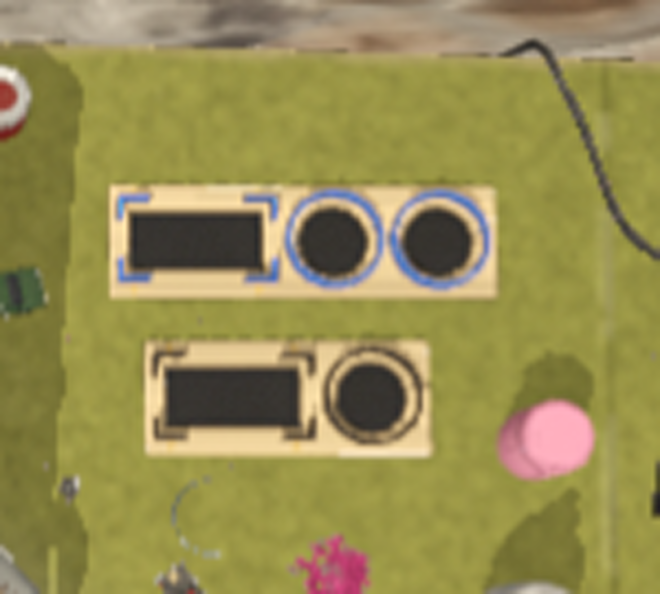

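View pics/scene0a.png

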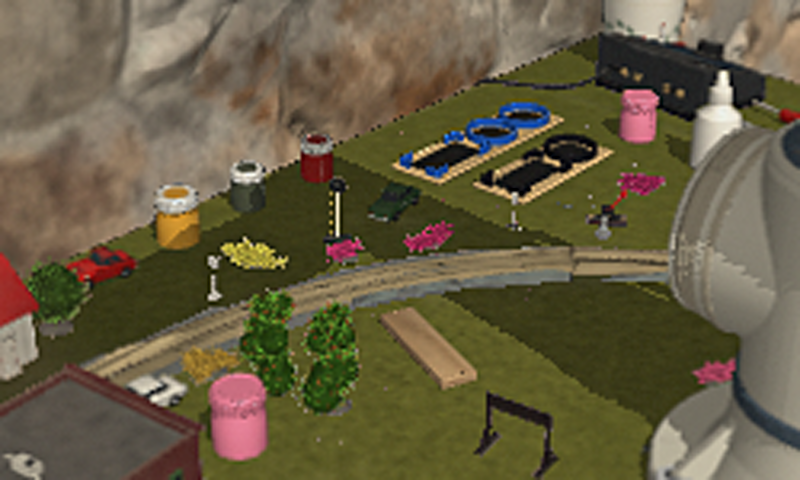

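```bash
cat > m.py <<'E'
from h import *
def comp(mask,near,r=25):
    n,l,st,c=cv2.connectedComponentsWithStats(mask.astype(np.uint8))
    b=[i for i in range(1,n) if st[i,4]>=8 and np.hypot(*(c[i]-near))<r]
    i=max(b,key=lambda i:st[i,4]); return (l==i),c[i],st[i]
E
python3 - <<'E'
from m import *
im=cv2.cvtColor(cv2.imread('pics/top0.png'),cv2.COLOR_BGR2RGB)
hsv=cv2.cvtColor(im,cv2.COLOR_RGB2HSV); H,S,V=[hsv[...,i].astype(int) for i in range(3)]
# lids
w=((S<60)&(V>140))
for nm,uv,z in(('mustard',(226,156),.043),('green',(263,156),.036),('red',(300,157),.036)):
    m,c,st=comp(w,uv,12)
    cn=cv2.findContours(m.astype(np.uint8),cv2.RETR_EXTERNAL,cv2.CHAIN_APPROX_NONE)[0][0]
    (cx,cy),r=cv2.minEnclosingCircle(cn); el=cv2.fitEllipse(cn)
    print(nm,st,c,(cx,cy,r),el, onz('top',[el[0]],z)[0])
red=((H<8)|(H>172))&(S>150)&(V>90)
grn=(H>60)&(H<95)&(S>60)&(V<110)
for nm,mk,uv in(('pickup',red,(190,160)),('sedan',grn,(296,203))):
    m,c,st=comp(mk,uv,15)
    m=cv2.morphologyEx(m.astype(np.uint8),cv2.MORPH_CLOSE,np.ones((5,5)))
    cn=cv2.findContours(m,cv2.RETR_EXTERNAL,cv2.CHAIN_APPROX_NONE)[0]; cn=max(cn,key=len)
    rr=cv2.minAreaRect(cn); box=cv2.boxPoints(rr); P=onz('top',box,.012)
    print(nm,st,rr,P[:,:2].mean(0)); print(P[:,:2].round(4), [np.linalg.norm(P[i]-P[i-1]).round(4) for i in range(2)])
    C=onz('top',cn.reshape(-1,2),.010)[:,:2]; 
    e=np.argwhere(m)[:,::-1]; Q=onz('top',e,.012)[:,:2]; u,s,vt=np.linalg.svd(Q-Q.mean(0),full_matrices=False); print('pca',Q.mean(0),np.degrees(np.arctan2(vt[0,1],vt[0,0])))
# trays: plywood
ply=(H>8)&(H<24)&(S>30)&(S<140)&(V>150)
bl=(H>100)&(H<125)&(S>100)&(V>80)
for nm,uv in(('long',(368,190)),('short',(365,225))):
    m0=np.zeros_like(ply)
    y0,y1=(175,203) if nm=='long' else (210,240)
    m0[y0:y1,320:415]=ply[y0:y1,320:415]
    cn=np.argwhere(m0)[:,::-1].astype(np.float32)
    rr=cv2.minAreaRect(cn); P=onz('top',cv2.boxPoints(rr),.004)
    print(nm,rr,P[:,:2].mean(0),P[:,:2].round(4).tolist(),[np.linalg.norm(P[i]-P[i-1]).round(4) for i in range(2)])
print('wall',onz('top',[(190,139),(226,140),(300,144),(400,147)],0))
print('pink',onz('top',[(425,235)],.043),'post',onz('top',[(263,203),(206,199),(315,245)],0))
print('white car',onz('top',[(145,233),(427,234),(420,278)],.02))
E
```

```text
mustard [218 147  16  17 142] [225.44366197 155.29577465] (225.2803497314453, 155.2052001953125, 8.210088729858398) ((225.3171844482422, 155.1961212158203), (15.453788757324219, 15.56097412109375), 63.90023422241211) [0.54086518 0.05363205 0.043     ]
green [256 148  14  15 131] [262.38931298 155.28244275] (262.0882263183594, 155.05882263183594, 7.211986541748047) ((262.3779602050781, 155.14561462402344), (12.98168659210205, 13.859878540039062), 32.5447998046875) [ 0.54547549 -0.02465678  0.036     ]
red [293 150  14  14  97] [299.69072165 156.64948454] (299.7808837890625, 156.56741333007812, 6.8047051429748535) ((299.6697998046875, 156.54461669921875), (12.47436237335205, 13.138051986694336), 171.7642059326172) [ 0.54492986 -0.10457143  0.036     ]
pickup [177 154  25  12 190] ((189.39999389648438, 159.19998168945312), (24.324474334716797, 9.899495124816895), 8.130102157592773) [0.53769296 0.13514137]
[[0.5296 0.1624]
 [0.5517 0.1606]
 [0.5458 0.1078]
 [0.5237 0.1097]] [np.float64(0.0529), np.float64(0.0221)]
pca [0.5374246  0.13498906] -98.53356565283607Traceback (most recent call last):
  File "<stdin>", line 14, in <module>
  File "m.py", line 5, in comp
    i=max(b,key=lambda i:st[i,4]); return (l==i),c[i],st[i]
ValueError: max() iterable argument is empty
```

```bash
python3 - <<'E'
from m import *
im=cv2.cvtColor(cv2.imread('pics/top0.png'),cv2.COLOR_BGR2RGB)
hsv=cv2.cvtColor(im,cv2.COLOR_RGB2HSV); H,S,V=[hsv[...,i].astype(int) for i in range(3)]
print(hsv[203,290:303].tolist(), hsv[203,278:284].tolist())
r,g,b=[im[...,i].astype(int) for i in range(3)]
grn=(V<75)&(r-b<18)
m,c,st=comp(grn,(296,203),12)
m=cv2.morphologyEx(m.astype(np.uint8),cv2.MORPH_CLOSE,np.ones((3,3)))
cn=max(cv2.findContours(m,cv2.RETR_EXTERNAL,cv2.CHAIN_APPROX_NONE)[0],key=len)
rr=cv2.minAreaRect(cn); P=onz('top',cv2.boxPoints(rr),.012)
print('sedan',st,rr,P[:,:2].mean(0),[np.linalg.norm(P[i]-P[i-1]).round(4) for i in range(2)])
Q=onz('top',np.argwhere(m)[:,::-1],.012)[:,:2]; u,s,vt=np.linalg.svd(Q-Q.mean(0),full_matrices=False); print('pca',Q.mean(0),np.degrees(np.arctan2(vt[0,1],vt[0,0])))
ply=(H>8)&(H<24)&(S>30)&(S<140)&(V>150)
for nm in('long','short'):
    m0=np.zeros_like(ply)
    y0,y1=(172,206) if nm=='long' else (209,243)
    m0[y0:y1,318:418]=ply[y0:y1,318:418]
    m0=comp(m0,(368,y0+17),40)[0]
    cn=np.argwhere(m0)[:,::-1].astype(np.float32)
    rr=cv2.minAreaRect(cn); P=onz('top',cv2.boxPoints(rr),.004)
    print(nm,rr,P[:,:2].mean(0),P[:,:2].round(4).tolist(),[np.linalg.norm(P[i]-P[i-1]).round(4) for i in range(2)])
print('wall',onz('top',[(190,139),(226,140),(300,144),(400,147)],0))
print('post',onz('top',[(263,203),(206,199),(315,245)],0))
print('white car',onz('top',[(145,233),(427,234),(420,278)],.02))
# dark insets
for nm,uv in(('lp',(344,190)),('lw1',(375,190)),('lw2',(399,190)),('sp',(352,225)),('sw',(384,225))):
    m0=(V<75)&(S<100)
    m,c,st=comp(m0,uv,8); print(nm,c,st,onz('top',[c],.004)[0])
# scene lids
E
```

```text
[[48, 88, 98], [47, 83, 92], [53, 18, 57], [60, 4, 57], [49, 29, 70], [47, 90, 96], [47, 89, 100], [47, 87, 100], [47, 86, 98], [47, 91, 98], [48, 88, 99], [48, 91, 92], [48, 59, 78]] [[28, 140, 124], [29, 141, 121], [28, 139, 119], [28, 138, 118], [28, 133, 123], [29, 91, 104]]
sedan [301 197   4   9  21] ((303.0, 201.00001525878906), (8.246211051940918, 2.425356388092041), 75.96376037597656) [ 0.45278583 -0.11516184] [np.float64(0.0181), np.float64(0.0053)]
pca [ 0.4535047  -0.11494132] -166.09417516207822
long ((368.5, 189.5), (25.0, 87.0), 90.0) [ 0.48415881 -0.25827824] [[0.5092, -0.1628], [0.5149, -0.3536], [0.4592, -0.353], [0.4534, -0.1637]] [np.float64(0.0558), np.float64(0.1909)]
short ((365.5, 225.0), (65.0, 26.0), 0.0) [ 0.40567258 -0.25200963] [[0.3751, -0.1821], [0.4319, -0.1814], [0.4362, -0.3225], [0.3795, -0.322]] [np.float64(0.14), np.float64(0.0567)]
wall [[ 0.58690784  0.13876084  0.        ]
 [ 0.58737953  0.05887744  0.        ]
 [ 0.58356796 -0.1062318   0.        ]
 [ 0.58328699 -0.32884272  0.        ]]
post [[ 4.47732885e-01 -2.83345014e-02  1.11022302e-16]
 [ 4.52745252e-01  9.64701430e-02 -1.11022302e-16]
 [ 3.59170377e-01 -1.43867779e-01  0.00000000e+00]]
white car [[ 0.37250237  0.21750976  0.02      ]
 [ 0.38833827 -0.37910783  0.02      ]
 [ 0.2954488  -0.36276185  0.02      ]]
lp [344.  189.5] [330 184  29  12 348] [ 0.48246621 -0.20485055  0.004     ]
lw1 [375.08433735 189.56626506] [368 183  15  14 166] [ 0.48436519 -0.27284322  0.004     ]
lw2 [398.89634146 189.58536585] [392 183  15  15 164] [ 0.48587105 -0.32480271  0.004     ]
sp [352.19060773 224.66574586] [338 219  30  13 362] [ 0.40539592 -0.22330855  0.004     ]
sw [383.86857143 225.05714286] [377 218  15  15 175] [ 0.40664619 -0.29179106  0.004     ]
```

```bash
python3 - <<'E'
from m import *
from scipy.spatial.transform import Rotation as R
im=cv2.cvtColor(cv2.imread('pics/top0.png'),cv2.COLOR_BGR2RGB)
hsv=cv2.cvtColor(im,cv2.COLOR_RGB2HSV); H,S,V=[hsv[...,i].astype(int) for i in range(3)]
m0=(H>38)&(S<115)&(V<112)
print(hsv[196,285:310].tolist())
m,c,st=comp(m0,(296,203),12)
m=cv2.morphologyEx(m.astype(np.uint8),cv2.MORPH_CLOSE,np.ones((5,5)))
cn=max(cv2.findContours(m,cv2.RETR_EXTERNAL,cv2.CHAIN_APPROX_NONE)[0],key=len)
rr=cv2.minAreaRect(cn); P=onz('top',cv2.boxPoints(rr),.012)
print('sedan',st,rr,P[:,:2].mean(0),[np.linalg.norm(P[i]-P[i-1]).round(4) for i in range(2)])
Q=onz('top',np.argwhere(m)[:,::-1],.012)[:,:2]; u,s,vt=np.linalg.svd(Q-Q.mean(0),full_matrices=False); print('pca',Q.mean(0),np.degrees(np.arctan2(vt[0,1],vt[0,0])))
o=robot.observe(); print(R.from_quat(o['eef_rot']).as_matrix().round(3))
s=cv2.imread('pics/scene0.png')
for p in [(.5409,.0536,.043),(.5455,-.0247,.036),(.5449,-.1046,.036),(.5376,.135,.012),(*Q.mean(0),.012),(.4844,-.2728,.004),(.4859,-.3248,.004),(.4066,-.2918,.004),(.4825,-.2048,.004)]:
    u=proj('scene',p)[0]; cv2.circle(s,tuple(int(v*16) for v in u),16,(255,255,0),-1,shift=4)
cv2.imwrite('pics/chk.png',cv2.resize(s[170:260,160:350],None,fx=4.2,fy=4.2,interpolation=cv2.INTER_NEAREST))
E
```

```text
[[28, 134, 129], [28, 135, 127], [28, 137, 127], [28, 135, 128], [28, 140, 126], [28, 144, 122], [29, 145, 120], [28, 145, 123], [28, 144, 126], [27, 145, 123], [28, 146, 122], [28, 143, 123], [28, 144, 126], [28, 142, 126], [28, 140, 115], [31, 132, 108], [32, 129, 105], [32, 125, 100], [34, 120, 102], [38, 104, 91], [40, 107, 95], [41, 111, 94], [42, 97, 95], [32, 62, 127], [28, 130, 124]]
sedan [284 196  26  13 212] ((296.3653869628906, 202.32691955566406), (9.021340370178223, 25.29897689819336), 78.69007110595703) [ 0.44943979 -0.10088792] [np.float64(0.0197), np.float64(0.055)]
pca [ 0.44973982 -0.10087486] 102.79505955566157
[[-0.939 -0.001 -0.343]
 [ 0.343 -0.002 -0.939]
 [-0.    -1.     0.002]]
```

View pics/chk.png

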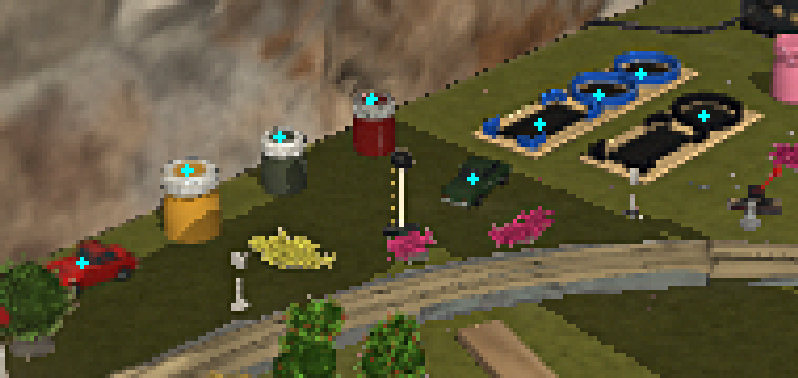

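```bash
cat > g.py <<'E'
from h import *
from scipy.spatial.transform import Rotation as R
D=lambda a:np.radians(a)
def goal(hold,yaw,tilt=0,tax=0,rows=None,lean=None):
    """hold: hold-point world; yaw: jaw axis direction deg; tilt deg: tool body leans back along direction tax (deg, world) by tilt"""
    o=robot.observe(); hz=robot.hold_point_z
    Rc=R.from_quat(o['eef_rot'])
    best=None
    for y in (yaw,yaw+180):
        z=np.array([np.cos(D(y)),np.sin(D(y)),0]); ya=np.array([0,0,-1.]); x=np.cross(ya,z)
        Rs=R.from_matrix(np.c_[x,ya,z])
        # lean: tool-back axis (+z) toward direction tax
        ax=np.cross([0,0,1],[np.cos(D(tax)),np.sin(D(tax)),0])
        Rd=R.from_rotvec(ax*D(tilt))*Rs
        rv=(Rd*Rc.inv()).as_rotvec()
        if best is None or np.linalg.norm(rv)<np.linalg.norm(best[1]): best=(Rd,rv)
    Rd,rv=best
    t=np.array(hold)-Rd.apply([0,hz,0])
    d=t-o['tcp_pos']
    n=max(np.ceil(np.linalg.norm(d)/.058),np.ceil(np.degrees(np.linalg.norm(rv))/10))
    if rows: n=rows
    ch=o['tcp_pos']+Rc.apply([0,hz,0])
    print('hold now',ch.round(4),'jaw',Rc.apply([0,0,1]).round(3),'f',Rc.apply([0,1,0]).round(3),'open',round(o['opening'],4),'t',round(o['clock'],2),'F',np.round(o['wrist_force'],1),'q',o['qpos'].round(2))
    print('TCP shift units',(d/.5).round(4),'turn units',(np.degrees(rv)/30).round(4),'rows>=',n,'per row',np.r_[(d/.5/n),np.degrees(rv)/30/n].round(4))
E
python3 - <<'E'
from g import *
goal([.537,.133,.11],81.5,15,180)
E
```

```text
hold now [0.1883 0.5163 0.2492] jaw [-0.343 -0.939  0.002] f [-0.001 -0.002 -1.   ] open 0.0857 t 0.1 F [-0.2  0.3  0.4] q [ 1.51  0.26  0.11 -0.   -1.42 -0.28]
TCP shift units [ 0.6171 -0.7671 -0.2889] turn units [-0.0471 -0.4989  0.3831] rows>= 9.0 per row [ 0.0686 -0.0852 -0.0321 -0.0052 -0.0554  0.0426]
```

{"api": "arm_command", "payload": {"plan": [[[0.0686, -0.0852, -0.032, -0.0052, -0.0554, 0.0426], [0.0686, -0.0852, -0.032, -0.0052, -0.0554, 0.0426], [0.0686, -0.0852, -0.032, -0.0052, -0.0554, 0.0426], [0.0686, -0.0852, -0.032, -0.0052, -0.0554, 0.0426], [0.0686, -0.0852, -0.032, -0.0052, -0.0554, 0.0426], [0.0686, -0.0852, -0.032, -0.0052, -0.0554, 0.0426], [0.0686, -0.0852, -0.032, -0.0052, -0.0554, 0.0426], [0.0686, -0.0852, -0.032, -0.0052, -0.0554, 0.0426], [0.0686, -0.0852, -0.032, -0.0052, -0.0554, 0.0426], [0, 0, 0, 0, 0, 0]]], "jaw": 0.6}}

```text
clock: 1.35
tcp_pos: [0.4977, 0.1302, 0.2586]
eef_rot: [0.144, 0.706, -0.693, 0.037]
wrist_force: [-0.2, 0.3, -0.0]
opening: 0.0681
```

```bash
python3 - <<'E'
from g import *
goal([.537,.133,.022],81.5,15,180)
a=snap('top','t1.png');b=snap('scene','s1.png')
cv2.imwrite('pics/ts1.png',cv2.cvtColor(np.hstack([cv2.resize(a[100:260,100:320],(400,290)),cv2.resize(b[100:300,120:395],(400,290))]),cv2.COLOR_RGB2BGR))
E
```

```text
hold now [0.5372 0.1299 0.1091] jaw [-0.147 -0.988 -0.037] f [ 0.255 -0.002 -0.967] open 0.0681 t 1.35 F [-0.2  0.3 -0. ] q [ 0.61  0.2  -0.45  0.23 -0.71  0.65]
TCP shift units [-0.0014  0.0057 -0.1744] turn units [ 0.0007 -0.0067  0.0086] rows>= 2.0 per row [-0.0007  0.0028 -0.0872  0.0004 -0.0034  0.0043]
```

View pics/ts1.png

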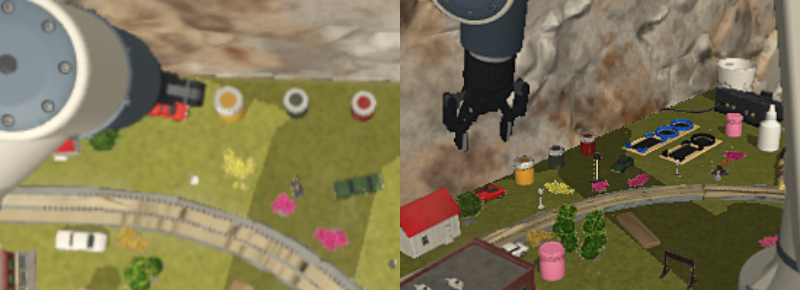

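{"api": "arm_command", "payload": {"plan": [[[0, 0.003, -0.06, 0, 0, 0.004], [0, 0.003, -0.06, 0, 0, 0.004], [0, 0, -0.04, 0, 0, 0], [0, 0, -0.014, 0, 0, 0], [0, 0, 0, 0, 0, 0]]]}}

```text
clock: 2.08
tcp_pos: [0.4971, 0.1371, 0.174]
eef_rot: [0.142, 0.707, -0.692, 0.042]
wrist_force: [-0.1, 0.5, 0.1]
opening: 0.0684
```

```bash
python3 - <<'E'
from g import *
goal([.537,.133,.022],81.5,15,180)
b=snap('scene','s2.png');a=snap('top','t2.png')
cv2.imwrite('pics/ts2.png',cv2.cvtColor(np.hstack([cv2.resize(a[130:200,150:250],(400,280),interpolation=cv2.INTER_CUBIC),cv2.resize(b[150:250,130:273],(400,280),interpolation=cv2.INTER_CUBIC)]),cv2.COLOR_RGB2BGR))
E
```

```text
hold now [0.5371 0.1376 0.0246] jaw [-0.137 -0.99  -0.04 ] f [ 0.259  0.003 -0.966] open 0.0684 t 2.08 F [-0.1  0.5  0.1] q [ 0.61  0.31 -0.6   0.34 -0.46  0.53]
TCP shift units [-0.0002 -0.0081 -0.0052] turn units [-0.0033  0.0005 -0.0119] rows>= 1.0 per row [-0.0002 -0.0081 -0.0052 -0.0033  0.0005 -0.0119]
```

View pics/ts2.png

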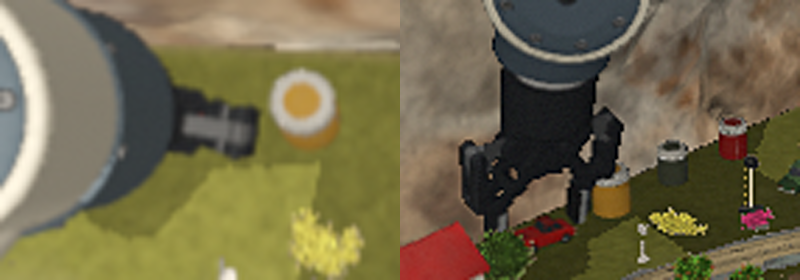

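{"api": "arm_command", "payload": {"plan": [[[0, -0.006, -0.008, 0, 0, 0], [0, 0, 0, 0, 0, 0], [0, 0, 0, 0, 0, 0], [0, 0, 0, 0, 0, 0]]], "jaw": 0.0, "grip_force": 20}}

```text
clock: 2.68
tcp_pos: [0.4982, 0.1341, 0.1713]
eef_rot: [0.143, 0.708, -0.69, 0.043]
wrist_force: [-1.0, 2.1, 5.0]
opening: 0.0543
```

{"api": "arm_command", "payload": {"plan": [[[0, 0, 0.006, 0, 0, 0], [-0.03, 0, 0, 0, 0, 0], [-0.04, 0, 0, 0, 0, 0], [-0.03, 0, 0, 0, 0, 0], [0, 0, 0, 0, 0, 0]]]}}

```text
clock: 3.3
tcp_pos: [0.4463, 0.1328, 0.1727]
eef_rot: [0.142, 0.707, -0.692, 0.041]
wrist_force: [0.4, 0.6, -0.8]
opening: 0.0545
```

```bash
python3 - <<'E'
from g import *
goal([.487,.133,.022],81.5,15,180)
b=snap('scene','s3.png');a=snap('top','t3.png')
cv2.imwrite('pics/ts3.png',cv2.cvtColor(np.hstack([cv2.resize(a[130:200,150:250],(400,280),interpolation=cv2.INTER_CUBIC),cv2.resize(b[150:250,130:273],(400,280),interpolation=cv2.INTER_CUBIC)]),cv2.COLOR_RGB2BGR))
E
```

```text
hold now [0.4863 0.1331 0.0232] jaw [-0.138 -0.99  -0.039] f [ 0.258  0.002 -0.966] open 0.0545 t 3.3 F [ 0.4  0.6 -0.8] q [ 0.67  0.23 -0.75  0.41 -0.41  0.4 ]
TCP shift units [ 0.0012  0.0005 -0.0025] turn units [-0.0022 -0.0015 -0.0097] rows>= 1.0 per row [ 0.0012  0.0005 -0.0025 -0.0022 -0.0015 -0.0097]
```

View pics/ts3.png

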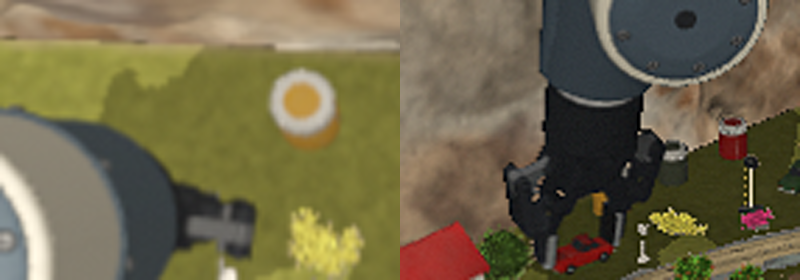

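{"api": "arm_command", "payload": {"plan": [[[0, 0, -0.004, 0, 0, 0], [0, 0, 0, 0, 0, 0], [0, 0, 0.06, 0, 0, 0], [0, 0, 0.08, 0, 0, 0], [0, 0, 0, 0, 0, 0]]], "jaw": 0.6}}

```text
clock: 4.03
tcp_pos: [0.4485, 0.1343, 0.2438]
eef_rot: [0.144, 0.708, -0.69, 0.044]
wrist_force: [-0.2, 0.4, -0.3]
opening: 0.0684
```

```bash
python3 - <<'E'
from g import *
goal([.487,.133,.09],352)
E
```

```text
hold now [0.4894 0.1354 0.0946] jaw [-0.137 -0.99  -0.045] f [ 0.264  0.007 -0.964] open 0.0684 t 4.03 F [-0.2  0.4 -0.3] q [ 0.68  0.13 -0.61  0.27 -0.64  0.54]
TCP shift units [ 0.077  -0.0027  0.0018] turn units [ 0.3892  0.4125 -2.9727] rows>= 10.0 per row [ 7.700e-03 -3.000e-04  2.000e-04  3.890e-02  4.130e-02 -2.973e-01]
```

{"api": "arm_command", "payload": {"plan": [[[0.0077, 0, 0, 0.039, 0.0413, -0.2973], [0.0077, 0, 0, 0.039, 0.0413, -0.2973], [0.0077, 0, 0, 0.039, 0.0413, -0.2973], [0.0077, 0, 0, 0.039, 0.0413, -0.2973], [0.0077, 0, 0, 0.039, 0.0413, -0.2973], [0.0077, 0, 0, 0.039, 0.0413, -0.2973], [0.0077, 0, 0, 0.039, 0.0413, -0.2973], [0.0077, 0, 0, 0.039, 0.0413, -0.2973], [0.0077, 0, 0, 0.039, 0.0413, -0.2973], [0.0077, 0, 0, 0.039, 0.0413, -0.2973]]], "jaw": 0.1}}

```text
clock: 5.28
tcp_pos: [0.4857, 0.1331, 0.2396]
eef_rot: [-0.532, -0.462, 0.463, 0.538]
wrist_force: [0.0, 0.1, 0.6]
opening: 0.0468
```

```bash
python3 - <<'E'
from g import *
goal([.487,.133,.021],352)
b=snap('scene','s4.png');a=snap('top','t4.png')
cv2.imwrite('pics/ts4.png',cv2.cvtColor(np.hstack([cv2.resize(a[130:200,150:250],(400,280),interpolation=cv2.INTER_CUBIC),cv2.resize(b[150:250,130:273],(400,280),interpolation=cv2.INTER_CUBIC)]),cv2.COLOR_RGB2BGR))
E
```

```text
hold now [0.4848 0.134  0.0849] jaw [-0.989  0.144  0.007] f [-0.006  0.006 -1.   ] open 0.0468 t 5.28 F [0.  0.1 0.6] q [ 0.58  0.28 -0.29 -0.01 -1.   -0.72]
TCP shift units [ 0.0026 -0.0002 -0.1278] turn units [-0.0113 -0.012   0.0101] rows>= 2.0 per row [ 0.0013 -0.0001 -0.0639 -0.0056 -0.006   0.0051]
```

View pics/ts4.png

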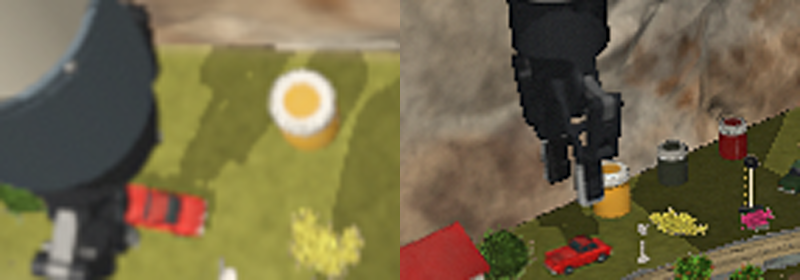

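{"api": "arm_command", "payload": {"plan": [[[0.002, 0, -0.05, -0.01, -0.01, 0.01], [0, 0, -0.05, 0, 0, 0], [0, 0, -0.026, 0, 0, 0], [0, 0, 0, 0, 0, 0], [0, 0, 0, 0, 0, 0]]]}}

```text
clock: 6.0
tcp_pos: [0.4871, 0.1335, 0.1784]
eef_rot: [0.532, 0.467, -0.465, -0.532]
wrist_force: [-0.6, -0.1, 1.0]
opening: 0.047
```

{"api": "arm_command", "payload": {"plan": [[[0, 0, 0, 0, 0, 0], [0, 0, 0, 0, 0, 0], [0, 0, 0, 0, 0, 0], [0, 0, 0, 0, 0, 0]]], "jaw": -0.8}}

```text
clock: 6.5
tcp_pos: [0.487, 0.1335, 0.1785]
eef_rot: [0.532, 0.467, -0.464, -0.532]
wrist_force: [-1.3, -0.1, 6.8]
opening: 0.0212
```

```bash
python3 - <<'E'
from g import *
goal([.4054,-.2233,.12],1.5)
b=snap('scene','s5.png')
cv2.imwrite('pics/ts5.png',cv2.cvtColor(cv2.resize(b[180:260,130:245],(575,400),interpolation=cv2.INTER_CUBIC),cv2.COLOR_RGB2BGR))
E
```

```text
hold now [0.4875 0.1338 0.0238] jaw [-0.991  0.133 -0.002] f [ 0.003  0.002 -1.   ] open 0.0212 t 6.5 F [-1.3 -0.1  6.8] q [ 0.58  0.36 -0.38  0.   -0.83 -0.71]
TCP shift units [-0.1633 -0.7136  0.1924] turn units [-0.0034  0.0048  0.3052] rows>= 7.0 per row [-0.0233 -0.1019  0.0275 -0.0005  0.0007  0.0436]
```

View pics/ts5.png

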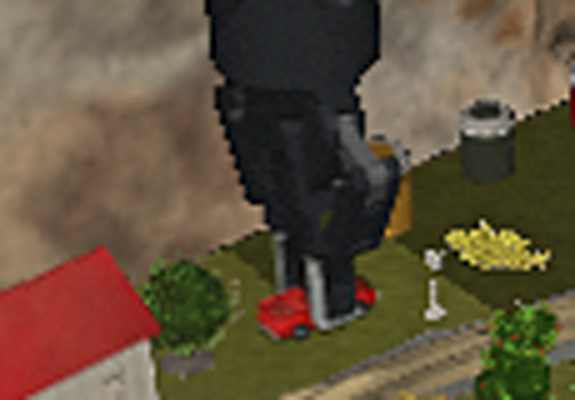

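{"api": "arm_command", "payload": {"plan": [[[0, 0, 0.06, 0, 0, 0], [0, 0, 0.1, 0, 0, 0], [-0.016, -0.08, 0.032, 0, 0, 0.043], [-0.0233, -0.105, 0, 0, 0, 0.043], [-0.0233, -0.105, 0, 0, 0, 0.043], [-0.0233, -0.105, 0, 0, 0, 0.043], [-0.0233, -0.105, 0, 0, 0, 0.043], [-0.0233, -0.105, 0, 0, 0, 0.043], [-0.02, -0.08, 0, 0, 0, 0.043], [-0.009, -0.0286, 0, 0, 0, 0.004]]]}}

```text
clock: 7.8
tcp_pos: [0.405, -0.2252, 0.2734]
eef_rot: [0.494, 0.506, -0.505, -0.494]
wrist_force: [0.5, 0.5, -0.5]
opening: 0.0205
```

{"api": "arm_command", "payload": {"plan": [[[0, 0, 0, 0, 0, 0], [0, 0, 0, 0, 0, 0]]]}}

```text
clock: 8.05
tcp_pos: [0.4061, -0.2228, 0.2736]
eef_rot: [0.493, 0.507, -0.506, -0.494]
wrist_force: [-0.9, -1.0, -1.0]
opening: 0.0205
```

```bash
python3 - <<'E'
from g import *
goal([.4054,-.2233,.04],1.5)
b=snap('scene','s6.png');a=snap('top','t6.png')
cv2.imwrite('pics/ts6.png',cv2.cvtColor(np.hstack([cv2.resize(a[165:265,300:443],(400,280),interpolation=cv2.INTER_CUBIC),cv2.resize(b[130:230,250:393],(400,280),interpolation=cv2.INTER_CUBIC)]),cv2.COLOR_RGB2BGR))
E
```

```text
hold now [ 0.4062 -0.2226  0.1189] jaw [-1.    -0.026 -0.001] f [ 0.001  0.001 -1.   ] open 0.0205 t 8.05 F [-0.9 -1.  -1. ] q [-0.16  0.17 -0.35 -0.   -1.05  0.19]
TCP shift units [-0.0014 -0.0009 -0.1578] turn units [-0.0027  0.0017  0.0001] rows>= 2.0 per row [-0.0007 -0.0005 -0.0789 -0.0013  0.0009  0.    ]
```

View pics/ts6.png

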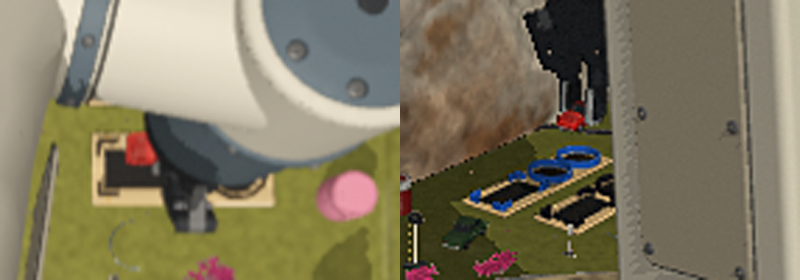

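{"api": "arm_command", "payload": {"plan": [[[-0.0014, -0.001, -0.06, 0, 0, 0], [0, 0, -0.06, 0, 0, 0], [0, 0, -0.04, 0, 0, 0], [0, 0, -0.012, 0, 0, 0], [0, 0, 0, 0, 0, 0], [0, 0, 0, 0, 0, 0]]]}}

```text
clock: 8.9
tcp_pos: [0.4057, -0.224, 0.1886]
eef_rot: [0.494, 0.507, -0.506, -0.493]
wrist_force: [0.0, -0.2, -1.1]
opening: 0.0206
```

```bash
python3 - <<'E'
from g import *
goal([.4054,-.2233,.0285],1.5)
b=snap('scene','s7.png');a=snap('top','t7.png')
cv2.imwrite('pics/ts7.png',cv2.cvtColor(np.hstack([cv2.resize(a[165:265,300:443],(400,280),interpolation=cv2.INTER_CUBIC),cv2.resize(b[130:230,250:393],(400,280),interpolation=cv2.INTER_CUBIC)]),cv2.COLOR_RGB2BGR))
E
```

```text
hold now [ 0.4062 -0.2239  0.0339] jaw [-1.    -0.026 -0.003] f [ 0.003  0.001 -1.   ] open 0.0206 t 8.9 F [ 0.  -0.2 -1.1] q [-0.17  0.28 -0.47 -0.   -0.82  0.19]
TCP shift units [-0.0007  0.0013 -0.0108] turn units [-0.0011  0.0052 -0.    ] rows>= 1.0 per row [-0.0007  0.0013 -0.0108 -0.0011  0.0052 -0.    ]
```

View pics/ts7.png

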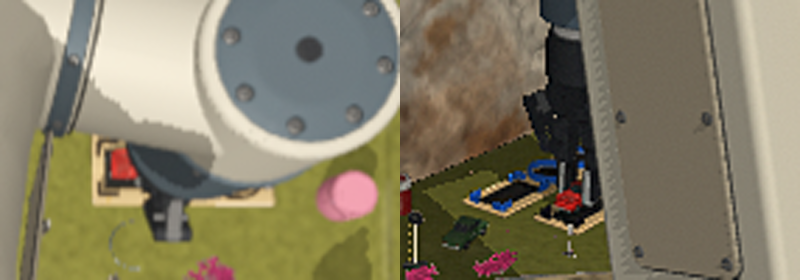

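{"api": "arm_command", "payload": {"plan": [[[-0.0007, 0.001, -0.006, 0, 0, 0], [0, 0, -0.004, 0, 0, 0], [0, 0, 0, 0, 0, 0]]]}}

```text
clock: 9.38
tcp_pos: [0.4048, -0.2235, 0.1826]
eef_rot: [0.493, 0.507, -0.506, -0.494]
wrist_force: [-0.5, 0.0, -1.1]
opening: 0.021
```

{"api": "arm_command", "payload": {"plan": [[[0, 0, 0, 0, 0, 0], [0, 0, 0, 0, 0, 0], [0, 0, 0, 0, 0, 0]]], "jaw": -0.2}}

```text
clock: 9.75
tcp_pos: [0.4049, -0.2235, 0.1827]
eef_rot: [0.494, 0.507, -0.506, -0.494]
wrist_force: [0.1, -0.3, -0.3]
opening: 0.0341
```

{"api": "arm_command", "payload": {"plan": [[[0, 0, 0.03, 0, 0, 0], [0, 0, 0.08, 0, 0, 0], [0, 0, 0.1, 0, 0, 0], [0, 0, 0, 0, 0, 0]]]}}

```text
clock: 10.25
tcp_pos: [0.4062, -0.2239, 0.2916]
eef_rot: [0.496, 0.508, -0.505, -0.491]
wrist_force: [-0.4, 0.3, -0.8]
opening: 0.0344
```

```bash
python3 - <<'E'
from g import *
goal([.5385,-.1046,.12],90,15,180)
E
```

```text
hold now [ 0.4076 -0.2242  0.137 ] jaw [-1.    -0.026 -0.009] f [ 0.009 -0.001 -1.   ] open 0.0344 t 10.25 F [-0.4  0.3 -0.8] q [-0.16  0.15 -0.32 -0.   -1.09  0.19]
TCP shift units [ 0.1846  0.2387 -0.0444] turn units [-0.3973 -0.38    2.9294] rows>= 9.0 per row [ 0.0205  0.0265 -0.0049 -0.0441 -0.0422  0.3255]
```

{"api": "arm_command", "payload": {"plan": [[[0.0215, 0.0265, -0.0049, -0.0441, -0.0422, 0.3255], [0.0215, 0.0265, -0.0049, -0.0441, -0.0422, 0.3255], [0.0215, 0.0265, -0.0049, -0.0441, -0.0422, 0.3255], [0.0215, 0.0265, -0.0049, -0.0441, -0.0422, 0.3255], [0.0215, 0.0265, -0.0049, -0.0441, -0.0422, 0.3255], [0.0215, 0.0265, -0.0049, -0.0441, -0.0422, 0.3255], [0.0215, 0.0265, -0.0049, -0.0441, -0.0422, 0.3255], [0.0215, 0.0265, -0.0049, -0.0441, -0.0422, 0.3255], [0.0215, 0.0265, -0.0049, -0.0441, -0.0422, 0.3255], [0, 0, 0, 0, 0, 0]]], "jaw": 0.15}}

```text
clock: 11.5
tcp_pos: [0.5016, -0.1038, 0.2647]
eef_rot: [-0.091, -0.699, 0.704, -0.09]
wrist_force: [0.1, 0.2, -0.0]
opening: 0.0487
```

```bash
python3 - <<'E'
from g import *
goal([.542,-.1046,.033],90,15,180)
b=snap('scene','s8.png');a=snap('top','t8.png')
cv2.imwrite('pics/ts8.png',cv2.cvtColor(np.hstack([cv2.resize(a[130:270,240:440],(400,280),interpolation=cv2.INTER_CUBIC),cv2.resize(b[130:230,210:353],(400,280),interpolation=cv2.INTER_CUBIC)]),cv2.COLOR_RGB2BGR))
E
```

```text
hold now [ 0.541  -0.105   0.1151] jaw [-0.002 -1.     0.008] f [ 0.254 -0.008 -0.967] open 0.0487 t 11.5 F [ 0.1  0.2 -0. ] q [ 0.12  0.19 -0.39  0.06 -0.74  1.42]
TCP shift units [ 0.0007 -0.0017 -0.1645] turn units [ 0.0144 -0.0086  0.0047] rows>= 2.0 per row [ 0.0004 -0.0008 -0.0823  0.0072 -0.0043  0.0024]
```

View pics/ts8.png

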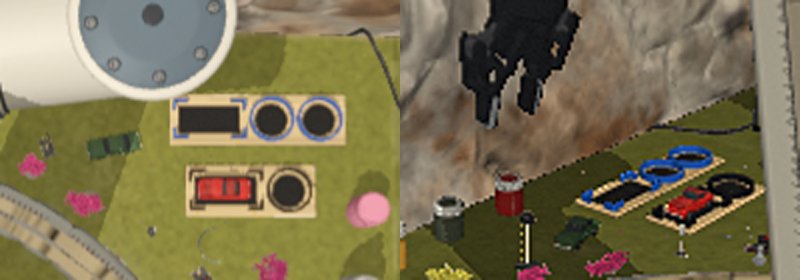

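{"api": "arm_command", "payload": {"plan": [[[0.002, 0, -0.06, 0.007, -0.004, 0.002], [0, 0, -0.06, 0.007, -0.004, 0.002], [0, 0, -0.03, 0, 0, 0], [0, 0, -0.01, 0, 0, 0], [0, 0, 0, 0, 0, 0]]]}}

```text
clock: 12.22
tcp_pos: [0.5026, -0.1045, 0.1858]
eef_rot: [-0.093, -0.701, 0.701, -0.092]
wrist_force: [-0.5, -0.0, -0.3]
opening: 0.0492
```

```bash
python3 - <<'E'
from g import *
goal([.542,-.1046,.035],90,15,180)
b=snap('scene','s9.png')
cv2.imwrite('pics/ts9.png',cv2.cvtColor(cv2.resize(b[150:230,220:335],(575,400),interpolation=cv2.INTER_CUBIC),cv2.COLOR_RGB2BGR))
E
```

```text
hold now [ 0.5428 -0.1046  0.0364] jaw [-0.002 -1.     0.   ] f [ 0.26  -0.001 -0.966] open 0.0492 t 12.22 F [-0.5 -0.  -0.3] q [ 0.11  0.29 -0.5   0.06 -0.52  1.41]
TCP shift units [-0.0012 -0.0002 -0.0027] turn units [0.0008 0.0019 0.0033] rows>= 1.0 per row [-0.0012 -0.0002 -0.0027  0.0008  0.0019  0.0033]
```

View pics/ts9.png

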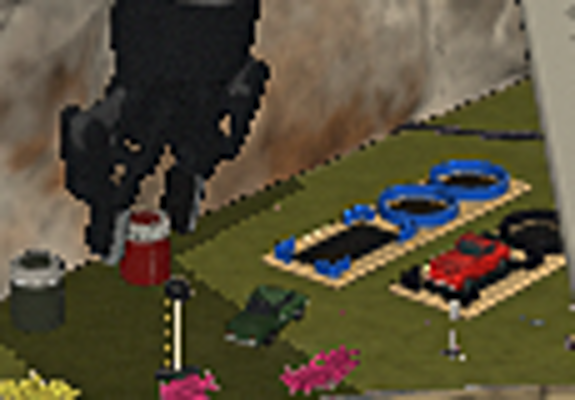

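{"api": "arm_command", "payload": {"plan": [[[0, 0, 0, 0, 0, 0], [0, 0, 0, 0, 0, 0], [0, 0, 0, 0, 0, 0], [0, 0, 0, 0, 0, 0]]], "jaw": -0.6, "grip_force": 25}}

```text
clock: 12.78
tcp_pos: [0.503, -0.1042, 0.1865]
eef_rot: [-0.093, -0.701, 0.701, -0.093]
wrist_force: [-2.6, 0.4, 6.2]
opening: 0.0279
```

{"api": "arm_command", "payload": {"plan": [[[0, 0, 0.03, 0, 0, 0], [0, 0, 0.08, 0, 0, 0], [0, 0, 0.08, 0, 0, 0], [0, 0, 0, 0, 0, 0]]]}}

```text
clock: 13.28
tcp_pos: [0.5036, -0.1042, 0.284]
eef_rot: [-0.095, -0.701, 0.701, -0.095]
wrist_force: [0.2, -0.0, -1.3]
opening: 0.0279
```

```bash
python3 - <<'E'
from g import *
goal([.4066,-.2918,.13],0,15,90)
b=snap('scene','s10.png')
cv2.imwrite('pics/ts10.png',cv2.cvtColor(cv2.resize(b[110:210,220:363],(575,400),interpolation=cv2.INTER_CUBIC),cv2.COLOR_RGB2BGR))
E
```

```text
hold now [ 0.5449 -0.1042  0.1349] jaw [-0. -1.  0.] f [ 0.267 -0.    -0.964] open 0.0279 t 13.28 F [ 0.2 -0.  -1.3] q [ 0.11  0.17 -0.35  0.04 -0.78  1.43]
TCP shift units [-0.1941 -0.2952 -0.0091] turn units [ 0.0124  0.0116 -2.9996] rows>= 9.0 per row [-0.0216 -0.0328 -0.001   0.0014  0.0013 -0.3333]
```

View pics/ts10.png

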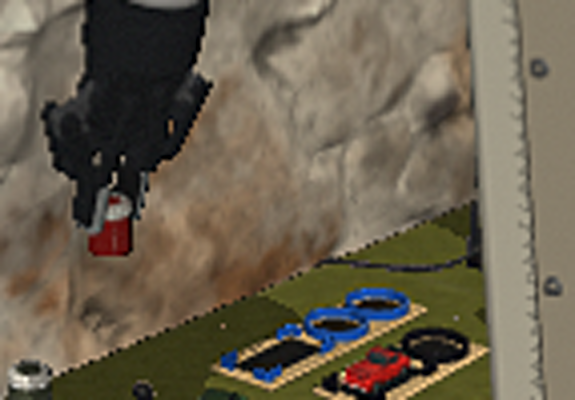

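{"api": "arm_command", "payload": {"plan": [[[-0.0216, -0.0325, 0, 0, 0, -0.3333], [-0.0216, -0.0325, 0, 0, 0, -0.3333], [-0.0216, -0.0325, 0, 0, 0, -0.3333], [-0.0216, -0.0325, 0, 0, 0, -0.3333], [-0.0216, -0.0325, 0, 0, 0, -0.3333], [-0.0216, -0.0325, 0, 0, 0, -0.3333], [-0.0216, -0.0325, 0, 0, 0, -0.3333], [-0.0216, -0.0325, 0, 0, 0, -0.3333], [-0.0216, -0.0325, 0, 0, 0, -0.3333], [0, 0, 0, 0, 0, 0]]]}}

```text
clock: 14.58
tcp_pos: [0.4046, -0.2509, 0.2791]
eef_rot: [-0.56, -0.429, 0.562, 0.432]
wrist_force: [0.8, -0.3, -1.4]
opening: 0.0278
```

```bash
python3 - <<'E'
from g import *
goal([.4066,-.290,.045],0,15,90)
a=snap('top','t11.png'); b=snap('scene','s11.png')
cv2.imwrite('pics/ts11.png',cv2.cvtColor(np.hstack([cv2.resize(a[130:270,290:490],(400,280),interpolation=cv2.INTER_CUBIC),cv2.resize(b[110:210,220:363],(400,280),interpolation=cv2.INTER_CUBIC)]),cv2.COLOR_RGB2BGR))
E
```

```text
hold now [ 0.404  -0.291   0.1297] jaw [-1.     0.002  0.004] f [-0.004 -0.259 -0.966] open 0.0278 t 14.57 F [ 0.8 -0.3 -1.4] q [-0.13  0.15 -0.49  0.33 -0.92 -0.07]
TCP shift units [ 0.004   0.0019 -0.1693] turn units [ 0.0002 -0.0068  0.0032] rows>= 2.0 per row [ 0.002   0.0009 -0.0847  0.0001 -0.0034  0.0016]
```

View pics/ts11.png

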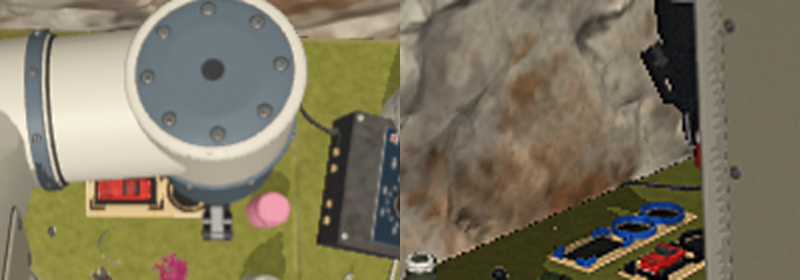

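{"api": "arm_command", "payload": {"plan": [[[0.004, 0.002, -0.06, 0, 0, 0], [0, 0, -0.06, 0, 0, 0], [0, 0, -0.04, 0, 0, 0], [0, 0, -0.012, 0, 0, 0], [0, 0, 0, 0, 0, 0]]]}}

```text
clock: 15.3
tcp_pos: [0.4076, -0.2493, 0.1947]
eef_rot: [-0.561, -0.43, 0.562, 0.43]
wrist_force: [0.4, 0.1, 0.6]
opening: 0.0275
```

```bash
python3 - <<'E'
from g import *
goal([.4066,-.290,.041],0,15,90)
E
```

```text
hold now [ 0.4075 -0.2895  0.0453] jaw [-1.    -0.001  0.001] f [-0.001 -0.26  -0.966] open 0.0275 t 15.3 F [0.4 0.1 0.6] q [-0.14  0.26 -0.64  0.42 -0.68 -0.19]
TCP shift units [-0.0021 -0.0014 -0.0085] turn units [ 0.0024 -0.0017 -0.0021] rows>= 1.0 per row [-0.0021 -0.0014 -0.0085  0.0024 -0.0017 -0.0021]
```

{"api": "arm_command", "payload": {"plan": [[[-0.002, -0.001, -0.004, 0, 0, 0], [0, 0, 0, 0, 0, 0]]]}}

```text
clock: 15.55
tcp_pos: [0.4066, -0.25, 0.1931]
eef_rot: [0.562, 0.43, -0.561, -0.43]
wrist_force: [0.2, -0.7, -0.5]
opening: 0.0275
```

{"api": "arm_command", "payload": {"plan": [[[0, 0, -0.004, 0, 0, 0], [0, 0, 0, 0, 0, 0]]]}}

```text
clock: 15.8
tcp_pos: [0.4064, -0.25, 0.1907]
eef_rot: [0.561, 0.43, -0.561, -0.43]
wrist_force: [-0.2, -0.1, 0.3]
opening: 0.0281
```

```bash
python3 - <<'E'
from g import *
goal([.4066,-.290,.041],0,15,90)
E
```

```text
hold now [ 0.4063 -0.2903  0.0413] jaw [-1.  0.  0.] f [-0.    -0.26  -0.966] open 0.0281 t 15.8 F [-0.2 -0.1  0.3] q [-0.14  0.26 -0.65  0.43 -0.66 -0.2 ]
TCP shift units [ 0.0004  0.0002 -0.0005] turn units [ 0.0023 -0.0007  0.0009] rows>= 1.0 per row [ 0.0004  0.0002 -0.0005  0.0023 -0.0007  0.0009]
```

{"api": "arm_command", "payload": {"plan": [[[0, 0, -0.001, 0, 0, 0], [0, 0, 0, 0, 0, 0], [0, 0, 0, 0, 0, 0], [0, 0, 0, 0, 0, 0]]], "jaw": 0.0}}

```text
clock: 16.3
tcp_pos: [0.4064, -0.25, 0.1902]
eef_rot: [-0.561, -0.43, 0.561, 0.43]
wrist_force: [0.9, 0.3, 0.6]
opening: 0.0427
```

{"api": "arm_command", "payload": {"plan": [[[0, 0, 0.03, 0, 0, 0], [0, 0, 0.08, 0, 0, 0], [0, 0, 0.1, 0, 0, 0], [0, 0, 0, 0, 0, 0]]]}}

```text
clock: 16.8
tcp_pos: [0.4079, -0.2502, 0.2991]
eef_rot: [0.564, 0.431, -0.559, -0.428]
wrist_force: [0.4, -0.1, -1.1]
opening: 0.0428
```

```bash
python3 - <<'E'
from g import *
goal([.450,-.101,.11],12)
E
```

```text
hold now [ 0.4091 -0.2908  0.1499] jaw [-1.    -0.    -0.008] f [ 0.008 -0.262 -0.965] open 0.0428 t 16.8 F [ 0.4 -0.1 -1.1] q [-0.13  0.13 -0.46  0.32 -0.96 -0.05]
TCP shift units [ 0.0843  0.2985 -0.0689] turn units [0.5027 0.0683 0.399 ] rows>= 3.0 per row [ 0.0281  0.0995 -0.023   0.1676  0.0228  0.133 ]
```

{"api": "arm_command", "payload": {"plan": [[[0.021, 0.0745, 0, 0.1257, 0.017, 0.1], [0.021, 0.0745, 0, 0.1257, 0.017, 0.1], [0.021, 0.0745, -0.03, 0.1257, 0.017, 0.1], [0.021, 0.0745, -0.04, 0.1257, 0.017, 0.1], [0, 0, 0, 0, 0, 0], [0, 0, 0, 0, 0, 0]]], "jaw": 0.1}}

```text
clock: 17.55
tcp_pos: [0.4482, -0.1012, 0.2598]
eef_rot: [-0.442, -0.548, 0.552, 0.447]
wrist_force: [0.6, -0.7, 0.3]
opening: 0.0473
```

```bash
python3 - <<'E'
from g import *
goal([.450,-.101,.023],12.5)
a=snap('top','t12.png'); b=snap('scene','s12.png')
cv2.imwrite('pics/ts12.png',cv2.cvtColor(np.hstack([cv2.resize(a[130:270,260:460],(400,280),interpolation=cv2.INTER_CUBIC),cv2.resize(b[130:230,220:363],(400,280),interpolation=cv2.INTER_CUBIC)]),cv2.COLOR_RGB2BGR))
E
```

```text
hold now [ 0.4468 -0.1013  0.1051] jaw [-0.978 -0.21   0.009] f [-0.009 -0.001 -1.   ] open 0.0473 t 17.55 F [ 0.6 -0.7  0.3] q [ 0.12  0.18 -0.37 -0.   -1.02  0.09]
TCP shift units [ 0.0035  0.0005 -0.1642] turn units [ 0.0011 -0.0178  0.0132] rows>= 2.0 per row [ 0.0018  0.0002 -0.0821  0.0006 -0.0089  0.0066]
```

View pics/ts12.png

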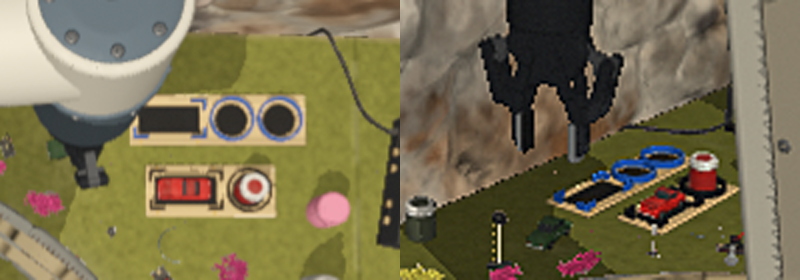

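Pickup and red jar both seated. Now the sedan.

{"api": "arm_command", "payload": {"plan": [[[0.0035, 0, -0.06, 0, -0.018, 0.013], [0, 0, -0.06, 0, 0, 0], [0, 0, -0.03, 0, 0, 0], [0, 0, -0.012, 0, 0, 0], [0, 0, 0, 0, 0, 0]]]}}

```text
clock: 18.27
tcp_pos: [0.4502, -0.1013, 0.1794]
eef_rot: [0.443, 0.552, -0.551, -0.442]
wrist_force: [-0.2, 0.4, -0.1]
opening: 0.0472
```

```bash
python3 - <<'E'
from g import *
goal([.450,-.101,.023],12.5)
b=snap('scene','s13.png')
cv2.imwrite('pics/ts13.png',cv2.cvtColor(cv2.resize(b[150:250,220:363],(575,400),interpolation=cv2.INTER_CUBIC),cv2.COLOR_RGB2BGR))
E
```

```text
hold now [ 0.4504 -0.1013  0.0247] jaw [-0.976 -0.216 -0.001] f [ 0.001  0.    -1.   ] open 0.0472 t 18.27 F [-0.2  0.4 -0.1] q [ 0.12  0.29 -0.48  0.   -0.8   0.1 ]
TCP shift units [-0.0004  0.0007 -0.0033] turn units [-0.0001  0.0021  0.0009] rows>= 1.0 per row [-0.0004  0.0007 -0.0033 -0.0001  0.0021  0.0009]
```

View pics/ts13.png

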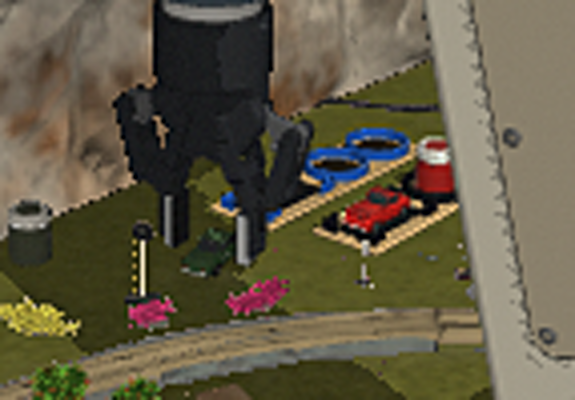

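{"api": "arm_command", "payload": {"plan": [[[0, 0, -0.001, 0, 0, 0], [0, 0, 0, 0, 0, 0], [0, 0, 0, 0, 0, 0], [0, 0, 0, 0, 0, 0]]], "jaw": -0.8, "grip_force": 20}}

```text
clock: 18.82
tcp_pos: [0.4505, -0.101, 0.1793]
eef_rot: [0.443, 0.552, -0.551, -0.442]
wrist_force: [-0.5, 0.1, 5.9]
opening: 0.0207
```

{"api": "arm_command", "payload": {"plan": [[[0, 0, 0.03, 0, 0, 0], [0, 0, 0.08, 0, 0, 0], [0, 0, 0.05, 0, 0, 0], [0, 0, 0, 0, 0, 0]]]}}

```text
clock: 19.32
tcp_pos: [0.4508, -0.1009, 0.2603]
eef_rot: [0.444, 0.553, -0.55, -0.441]
wrist_force: [0.2, -0.4, -1.1]
opening: 0.0209
```

```bash
python3 - <<'E'
from g import *
goal([.4827,-.2048,.11],1.6)
b=snap('scene','s14.png')
cv2.imwrite('pics/ts14.png',cv2.cvtColor(cv2.resize(b[150:250,220:363],(575,400),interpolation=cv2.INTER_CUBIC),cv2.COLOR_RGB2BGR))
E
```

```text
hold now [ 0.4516 -0.1008  0.1057] jaw [-0.976 -0.217 -0.005] f [ 0.005  0.001 -1.   ] open 0.0209 t 19.32 F [ 0.2 -0.4 -1.1] q [ 0.12  0.18 -0.37 -0.   -1.01  0.1 ]
TCP shift units [ 0.0639 -0.2077  0.0087] turn units [-3.000e-04  1.000e-02 -3.636e-01] rows>= 2.0 per row [ 3.190e-02 -1.039e-01  4.400e-03 -1.000e-04  5.000e-03 -1.818e-01]
```

View pics/ts14.png

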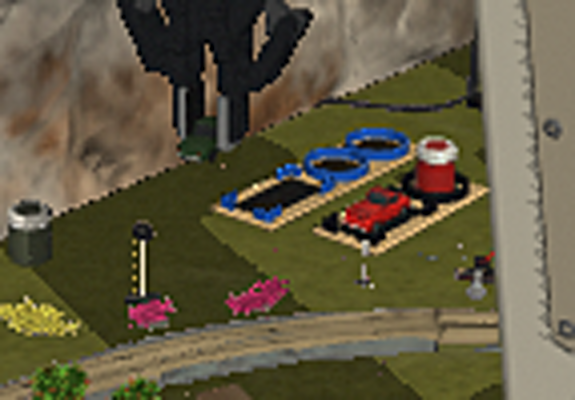

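{"api": "arm_command", "payload": {"plan": [[[0.022, -0.07, 0.003, 0, 0.003, -0.121], [0.022, -0.07, 0.003, 0, 0.003, -0.121], [0.02, -0.068, 0.003, 0, 0.003, -0.121], [0, 0, 0, 0, 0, 0], [0, 0, 0, 0, 0, 0]]]}}

```text
clock: 20.0
tcp_pos: [0.4816, -0.2048, 0.2618]
eef_rot: [-0.491, -0.506, 0.508, 0.495]
wrist_force: [-0.4, 0.2, 0.1]
opening: 0.0205
```

```bash
python3 - <<'E'
from g import *
goal([.4827,-.2050,.034],1.6)
E
```

```text
hold now [ 0.4807 -0.2046  0.1071] jaw [-1.    -0.028  0.006] f [-0.006  0.001 -1.   ] open 0.0205 t 20.0 F [-0.4  0.2  0.1] q [-0.1   0.3  -0.21 -0.   -1.07  0.13]
TCP shift units [ 0.0022 -0.0005 -0.1463] turn units [-0.0026 -0.0117  0.0001] rows>= 2.0 per row [ 0.0011 -0.0002 -0.0731 -0.0013 -0.0058  0.    ]
```

{"api": "arm_command", "payload": {"plan": [[[0.002, 0, -0.06, 0, -0.011, 0], [0, 0, -0.06, 0, 0, 0], [0, 0, -0.022, 0, 0, 0], [0, 0, -0.007, 0, 0, 0], [0, 0, -0.006, 0, 0, 0], [0, 0, 0, 0, 0, 0]]]}}

```text
clock: 20.75
tcp_pos: [0.4834, -0.205, 0.1863]
eef_rot: [0.494, 0.508, -0.506, -0.492]
wrist_force: [0.3, -0.1, -0.2]
opening: 0.021
```

```bash
python3 - <<'E'
from g import *
goal([.4827,-.2050,.028],1.6)
a=snap('top','t15.png'); b=snap('scene','s15.png')
cv2.imwrite('pics/ts15.png',cv2.cvtColor(np.hstack([cv2.resize(a[130:270,260:460],(400,280),interpolation=cv2.INTER_CUBIC),cv2.resize(b[150:250,220:363],(400,280),interpolation=cv2.INTER_CUBIC)]),cv2.COLOR_RGB2BGR))
E
```

```text
hold now [ 0.4839 -0.2049  0.0316] jaw [-1.    -0.028 -0.003] f [ 0.003  0.    -1.   ] open 0.021 t 20.75 F [ 0.3 -0.1 -0.2] q [-0.1   0.38 -0.31 -0.   -0.87  0.13]
TCP shift units [-0.0014 -0.     -0.0071] turn units [-0.0007  0.0062 -0.0007] rows>= 1.0 per row [-0.0014 -0.     -0.0071 -0.0007  0.0062 -0.0007]
```

View pics/ts15.png

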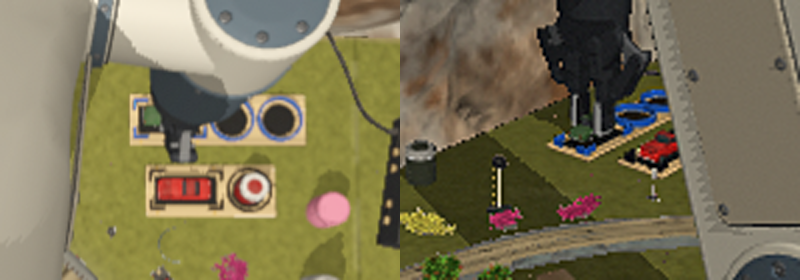

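{"api": "arm_command", "payload": {"plan": [[[-0.001, 0, -0.006, 0, 0, 0], [0, 0, 0, 0, 0, 0]]]}}

```text
clock: 21.1
tcp_pos: [0.483, -0.2051, 0.1833]
eef_rot: [0.494, 0.508, -0.506, -0.492]
wrist_force: [0.3, 0.5, 3.6]
opening: 0.0207
```

{"api": "arm_command", "payload": {"plan": [[[0, 0, 0, 0, 0, 0], [0, 0, 0, 0, 0, 0], [0, 0, 0, 0, 0, 0]]], "jaw": -0.2}}

```text
clock: 21.48
tcp_pos: [0.4826, -0.205, 0.1824]
eef_rot: [0.493, 0.508, -0.506, -0.493]
wrist_force: [0.8, -0.7, -0.4]
opening: 0.0341
```

{"api": "arm_command", "payload": {"plan": [[[0, 0, 0.03, 0, 0, 0], [0, 0, 0.08, 0, 0, 0], [0, 0, 0.08, 0, 0, 0], [0, 0, 0, 0, 0, 0]]]}}

```text
clock: 21.98
tcp_pos: [0.4838, -0.2054, 0.2823]
eef_rot: [0.496, 0.509, -0.505, -0.49]
wrist_force: [0.7, -0.3, -1.3]
opening: 0.0342
```

```bash
python3 - <<'E'
from g import *
goal([.5435,-.0247,.12],90,15,180)
E
```

```text
hold now [ 0.4854 -0.2056  0.1276] jaw [-1.    -0.029 -0.01 ] f [ 0.01  -0.002 -1.   ] open 0.0342 t 21.98 F [ 0.7 -0.3 -1.3] q [-0.1   0.28 -0.19  0.   -1.1   0.13]
TCP shift units [ 0.0393  0.3613 -0.0257] turn units [-0.3982 -0.3785  2.9246] rows>= 9.0 per row [ 0.0044  0.0401 -0.0029 -0.0442 -0.0421  0.325 ]
```

{"api": "arm_command", "payload": {"plan": [[[0.0044, 0.04, -0.002, -0.0442, -0.0421, 0.325], [0.0044, 0.04, -0.002, -0.0442, -0.0421, 0.325], [0.0044, 0.04, -0.002, -0.0442, -0.0421, 0.325], [0.0044, 0.04, -0.002, -0.0442, -0.0421, 0.325], [0.0044, 0.04, -0.002, -0.0442, -0.0421, 0.325], [0.0044, 0.04, -0.002, -0.0442, -0.0421, 0.325], [0.0044, 0.04, -0.002, -0.0442, -0.0421, 0.325], [0.0044, 0.04, -0.002, -0.0442, -0.0421, 0.325], [0.0044, 0.04, -0.002, -0.0442, -0.0421, 0.325], [0, 0, 0, 0, 0, 0]]], "jaw": 0.15}}

```text
clock: 23.22
tcp_pos: [0.5022, -0.0243, 0.2686]
eef_rot: [-0.091, -0.698, 0.704, -0.091]
wrist_force: [0.7, -0.1, 0.5]
opening: 0.0494
```

```bash
python3 - <<'E'
from g import *
goal([.5430,-.0247,.0365],90,15,180)
a=snap('top','t16.png'); b=snap('scene','s16.png')
cv2.imwrite('pics/ts16.png',cv2.cvtColor(np.hstack([cv2.resize(a[130:270,260:460],(400,280),interpolation=cv2.INTER_CUBIC),cv2.resize(b[130:230,200:343],(400,280),interpolation=cv2.INTER_CUBIC)]),cv2.COLOR_RGB2BGR))
E
```

```text
hold now [ 0.5418 -0.0255  0.1191] jaw [-0.001 -1.     0.008] f [ 0.256 -0.008 -0.967] open 0.0494 t 23.23 F [ 0.7 -0.1  0.5] q [ 0.29  0.17 -0.43  0.12 -0.73  1.2 ]
TCP shift units [ 0.0015 -0.0007 -0.1654] turn units [ 0.0145 -0.0053  0.0028] rows>= 2.0 per row [ 0.0008 -0.0004 -0.0827  0.0072 -0.0027  0.0014]
```

View pics/ts16.png

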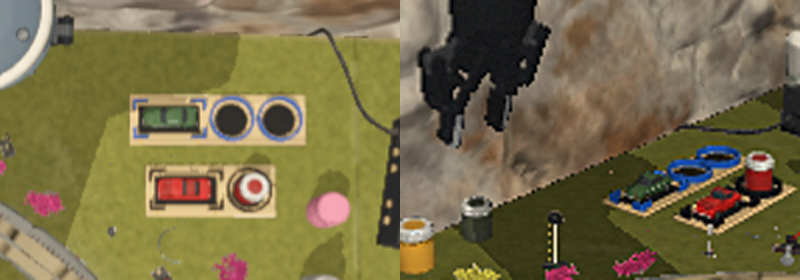

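Both cars and the red jar are seated. Now the green jar.

{"api": "arm_command", "payload": {"plan": [[[0.0015, 0, -0.06, 0.014, -0.005, 0.003], [0, 0, -0.06, 0, 0, 0], [0, 0, -0.034, 0, 0, 0], [0, 0, -0.011, 0, 0, 0], [0, 0, 0, 0, 0, 0]]]}}

```text
clock: 23.95
tcp_pos: [0.5033, -0.0254, 0.1863]
eef_rot: [-0.093, -0.701, 0.701, -0.092]
wrist_force: [0.0, -0.1, 0.2]
opening: 0.049
```

```bash
python3 - <<'E'
from g import *
goal([.5430,-.0247,.0365],90,15,180)
b=snap('scene','s17.png')
cv2.imwrite('pics/ts17.png',cv2.cvtColor(cv2.resize(b[150:250,180:323],(575,400),interpolation=cv2.INTER_CUBIC),cv2.COLOR_RGB2BGR))
E
```

```text
hold now [ 0.5434 -0.0255  0.0369] jaw [-0.002 -1.     0.   ] f [ 0.259 -0.001 -0.966] open 0.049 t 23.95 F [ 0.  -0.1  0.2] q [ 0.29  0.28 -0.56  0.16 -0.49  1.15]
TCP shift units [-0.0008  0.0013 -0.0007] turn units [0.0007 0.0002 0.0041] rows>= 1.0 per row [-0.0008  0.0013 -0.0007  0.0007  0.0002  0.0041]
```

View pics/ts17.png

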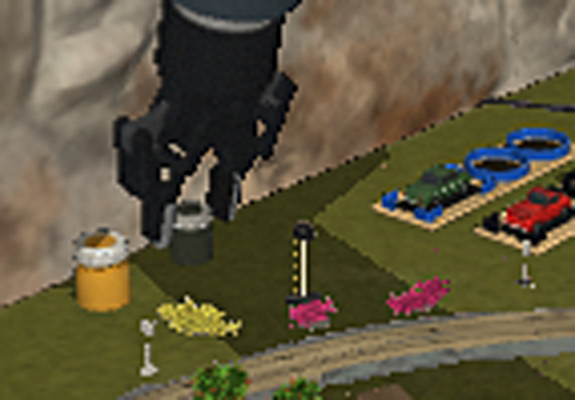

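{"api": "arm_command", "payload": {"plan": [[[0, 0.001, 0, 0, 0, 0], [0, 0, 0, 0, 0, 0], [0, 0, 0, 0, 0, 0], [0, 0, 0, 0, 0, 0]]], "jaw": -0.6, "grip_force": 25}}

```text
clock: 24.5
tcp_pos: [0.5037, -0.0244, 0.1871]
eef_rot: [-0.093, -0.701, 0.701, -0.093]
wrist_force: [-1.9, -0.5, 5.9]
opening: 0.0278
```

{"api": "arm_command", "payload": {"plan": [[[0, 0, 0.03, 0, 0, 0], [0, 0, 0.08, 0, 0, 0], [0, 0, 0.08, 0, 0, 0], [0, 0, 0, 0, 0, 0]]]}}

```text
clock: 25.0
tcp_pos: [0.5042, -0.0242, 0.2844]
eef_rot: [0.095, 0.701, -0.7, 0.095]
wrist_force: [0.8, -0.5, -1.2]
opening: 0.0279
```

```bash
python3 - <<'E'
from g import *
goal([.4859,-.3223,.13],0,15,90,rows=9)
b=snap('scene','s18.png')
cv2.imwrite('pics/ts18.png',cv2.cvtColor(cv2.resize(b[130:230,180:323],(575,400),interpolation=cv2.INTER_CUBIC),cv2.COLOR_RGB2BGR))
E
```

```text
hold now [ 0.5453 -0.024   0.1353] jaw [-0.    -1.    -0.001] f [ 0.266  0.001 -0.964] open 0.0279 t 25.0 F [ 0.8 -0.5 -1.2] q [ 0.29  0.15 -0.4   0.11 -0.76  1.21]
TCP shift units [-0.0366 -0.5161 -0.01  ] turn units [ 0.0086  0.0122 -2.9991] rows>= 9 per row [-0.0041 -0.0573 -0.0011  0.001   0.0014 -0.3332]
```

View pics/ts18.png

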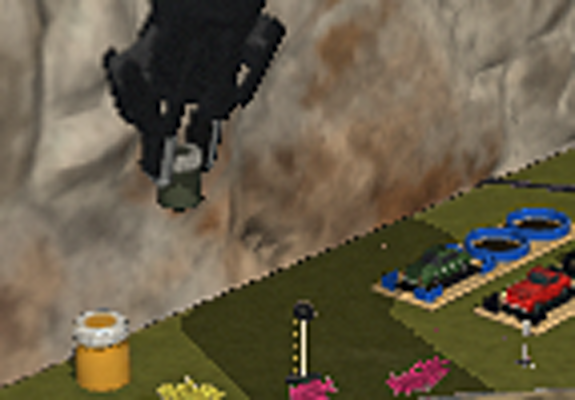

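{"api": "arm_command", "payload": {"plan": [[[-0.034, -0.0573, 0, 0, 0, -0.3333], [-0.034, -0.0573, 0, 0, 0, -0.3333], [0, -0.0573, 0, 0, 0, -0.3333], [0, -0.0573, 0, 0, 0, -0.3333], [0, -0.0573, 0, 0, 0, -0.3333], [0, -0.0573, 0, 0, 0, -0.3333], [0, -0.0573, 0, 0, 0, -0.3333], [0.0157, -0.0573, 0, 0, 0, -0.3333], [0.0157, -0.0573, 0, 0, 0, -0.3333], [0, 0, 0, 0, 0, 0]]]}}

```text
clock: 26.3
tcp_pos: [0.4848, -0.2835, 0.2789]
eef_rot: [-0.561, -0.429, 0.561, 0.432]
wrist_force: [-0.5, 1.0, -0.8]
opening: 0.0277
```

```bash
python3 - <<'E'
from g import *
goal([.4859,-.3223,.046],0,15,90)
a=snap('top','t19.png'); b=snap('scene','s19.png')
cv2.imwrite('pics/ts19.png',cv2.cvtColor(np.hstack([cv2.resize(a[130:270,290:490],(400,280),interpolation=cv2.INTER_CUBIC),cv2.resize(b[110:210,240:383],(400,280),interpolation=cv2.INTER_CUBIC)]),cv2.COLOR_RGB2BGR))
E
```

```text
hold now [ 0.4841 -0.3234  0.1294] jaw [-1.     0.004  0.004] f [-0.005 -0.258 -0.966] open 0.0277 t 26.3 F [-0.5  1.  -0.8] q [-0.17  0.31 -0.28  0.32 -0.96 -0.01]
TCP shift units [ 0.0022  0.0024 -0.167 ] turn units [-0.0015 -0.007   0.0069] rows>= 2.0 per row [ 0.0011  0.0012 -0.0835 -0.0008 -0.0035  0.0035]
```

View pics/ts19.png

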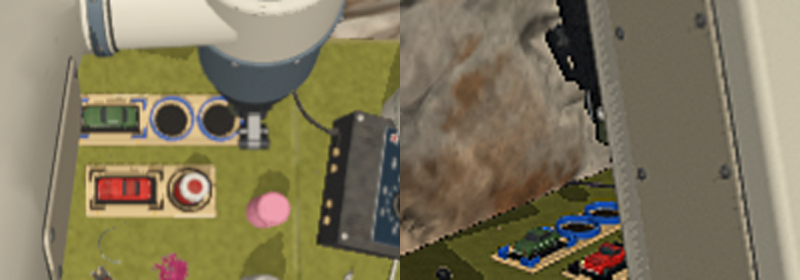

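{"api": "arm_command", "payload": {"plan": [[[0.0015, 0.002, -0.06, 0, 0, 0], [0, 0, -0.06, 0, 0, 0], [0, 0, -0.04, 0, 0, 0], [0, 0, -0.012, 0, 0, 0], [0, 0, 0, 0, 0, 0]]]}}

```text
clock: 27.02
tcp_pos: [0.4856, -0.2809, 0.1953]
eef_rot: [-0.561, -0.43, 0.561, 0.43]
wrist_force: [0.5, 0.5, -0.2]
opening: 0.028
```

```bash
python3 - <<'E'
from g import *
goal([.4859,-.3223,.041],0,15,90)
E
```

```text
hold now [ 0.4856 -0.321   0.0459] jaw [-1.    -0.001  0.001] f [-0.    -0.259 -0.966] open 0.028 t 27.02 F [ 0.5  0.5 -0.2] q [-0.18  0.4  -0.42  0.38 -0.75 -0.1 ]
TCP shift units [ 0.0006 -0.0026 -0.0097] turn units [ 0.0007 -0.0012 -0.0013] rows>= 1.0 per row [ 0.0006 -0.0026 -0.0097  0.0007 -0.0012 -0.0013]
```

{"api": "arm_command", "payload": {"plan": [[[0.0006, -0.0026, -0.005, 0, 0, 0], [0, 0, -0.0045, 0, 0, 0], [0, 0, 0, 0, 0, 0]]]}}

```text
clock: 27.4
tcp_pos: [0.4863, -0.2828, 0.1912]
eef_rot: [0.562, 0.43, -0.561, -0.43]
wrist_force: [-0.4, 1.4, 3.3]
opening: 0.028
```

{"api": "arm_command", "payload": {"plan": [[[0, 0, 0, 0, 0, 0], [0, 0, 0, 0, 0, 0], [0, 0, 0, 0, 0, 0], [0, 0, 0, 0, 0, 0]]], "jaw": 0.0}}

```text
clock: 27.9
tcp_pos: [0.4859, -0.2826, 0.1903]
eef_rot: [0.561, 0.43, -0.561, -0.431]
wrist_force: [-1.0, -1.2, -0.5]
opening: 0.0424
```

{"api": "arm_command", "payload": {"plan": [[[0, 0, 0.03, 0, 0, 0], [0, 0, 0.08, 0, 0, 0], [0, 0, 0.1, 0, 0, 0], [0, 0, 0, 0, 0, 0]]]}}

```text
clock: 28.4
tcp_pos: [0.4874, -0.283, 0.3]
eef_rot: [0.564, 0.431, -0.559, -0.428]
wrist_force: [-0.1, 0.3, -0.6]
opening: 0.0424
```

```bash
python3 - <<'E'
from g import *
goal([.539,.0536,.14],90,15,180)
E
```

```text
hold now [ 0.4886 -0.3235  0.1507] jaw [-1.    -0.    -0.008] f [ 0.008 -0.262 -0.965] open 0.0424 t 28.4 F [-0.1  0.3 -0.6] q [-0.17  0.29 -0.24  0.31 -1.    0.01]
TCP shift units [ 0.0232  0.6732 -0.021 ] turn units [-0.0081  0.017   2.9998] rows>= 9.0 per row [ 0.0026  0.0748 -0.0023 -0.0009  0.0019  0.3333]
```

{"api": "arm_command", "payload": {"plan": [[[-0.02, 0.0748, -0.002, 0, 0.002, 0.3333], [-0.02, 0.0748, -0.002, 0, 0.002, 0.3333], [0, 0.0748, -0.002, 0, 0.002, 0.3333], [0, 0.0748, -0.002, 0, 0.002, 0.3333], [0, 0.0748, -0.002, 0, 0.002, 0.3333], [0, 0.0748, -0.002, 0, 0.002, 0.3333], [0, 0.0748, -0.002, 0, 0.002, 0.3333], [0.03, 0.0748, -0.002, 0, 0.002, 0.3333], [0.033, 0.0748, -0.002, 0, 0.002, 0.3333], [0, 0, 0, 0, 0, 0]]], "jaw": 0.27}}

```text
clock: 29.65
tcp_pos: [0.4982, 0.0558, 0.2859]
eef_rot: [-0.089, -0.699, 0.703, -0.092]
wrist_force: [-0.3, 0.1, -0.3]
opening: 0.054
```

```bash
python3 - <<'E'
from g import *
goal([.539,.0536,.040],90,15,180)
a=snap('top','t20.png'); b=snap('scene','s20.png')
cv2.imwrite('pics/ts20.png',cv2.cvtColor(np.hstack([cv2.resize(a[130:270,260:460],(400,280),interpolation=cv2.INTER_CUBIC),cv2.resize(b[130:250,180:351],(400,280),interpolation=cv2.INTER_CUBIC)]),cv2.COLOR_RGB2BGR))
E
```

```text
hold now [0.5374 0.055  0.1362] jaw [ 0.003 -1.     0.006] f [ 0.253 -0.005 -0.967] open 0.054 t 29.65 F [-0.3  0.1 -0.3] q [ 0.47  0.15 -0.42  0.17 -0.78  1.  ]
TCP shift units [ 0.0015 -0.0044 -0.1929] turn units [ 0.0118 -0.0111 -0.0052] rows>= 2.0 per row [ 0.0007 -0.0022 -0.0964  0.0059 -0.0055 -0.0026]
```

View pics/ts20.png

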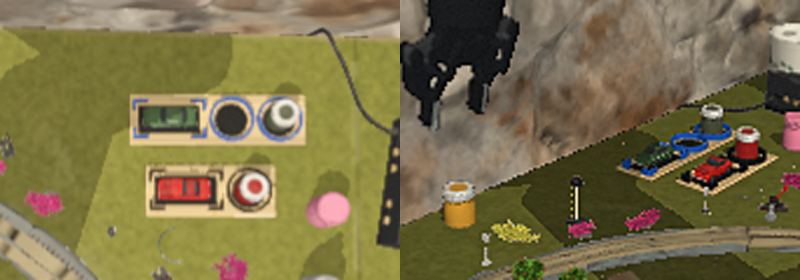

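{"api": "arm_command", "payload": {"plan": [[[0.0015, -0.003, -0.06, 0.012, -0.011, -0.005], [0, 0, -0.06, 0, 0, 0], [0, 0, -0.05, 0, 0, 0], [0, 0, -0.023, 0, 0, 0], [0, 0, 0, 0, 0, 0]]]}}

```text
clock: 30.38
tcp_pos: [0.4979, 0.0519, 0.1894]
eef_rot: [-0.093, -0.701, 0.702, -0.09]
wrist_force: [0.4, -0.3, 0.9]
opening: 0.0542
```

```bash
python3 - <<'E'
from g import *
goal([.539,.0536,.040],90,15,180)
b=snap('scene','s21.png')
cv2.imwrite('pics/ts21.png',cv2.cvtColor(cv2.resize(b[150:250,150:293],(575,400),interpolation=cv2.INTER_CUBIC),cv2.COLOR_RGB2BGR))
E
```

```text
hold now [0.5377 0.0516 0.04  ] jaw [-0.004 -1.     0.001] f [ 0.257 -0.002 -0.966] open 0.0542 t 30.38 F [ 0.4 -0.3  0.9] q [ 0.45  0.27 -0.59  0.25 -0.49  0.91]
TCP shift units [ 0.0022  0.0035 -0.    ] turn units [ 0.0017 -0.0027  0.0082] rows>= 1.0 per row [ 0.0022  0.0035 -0.      0.0017 -0.0027  0.0082]
```

View pics/ts21.png

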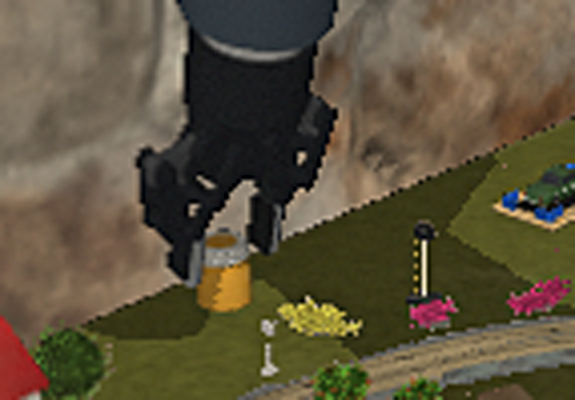

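{"api": "arm_command", "payload": {"plan": [[[0.002, 0.0035, 0, 0, 0, 0], [0, 0, 0, 0, 0, 0], [0, 0, 0, 0, 0, 0], [0, 0, 0, 0, 0, 0], [0, 0, 0, 0, 0, 0]]], "jaw": -0.5, "grip_force": 25}}

```text
clock: 31.05
tcp_pos: [0.4999, 0.0546, 0.1911]
eef_rot: [0.094, 0.701, -0.701, 0.092]
wrist_force: [-1.4, 0.1, 5.6]
opening: 0.0333
```

{"api": "arm_command", "payload": {"plan": [[[0, 0, 0.03, 0, 0, 0], [0, 0, 0.08, 0, 0, 0], [0, 0, 0.08, 0, 0, 0], [0, 0, 0, 0, 0, 0]]]}}

```text
clock: 31.55
tcp_pos: [0.5001, 0.0547, 0.2882]
eef_rot: [0.096, 0.702, -0.7, 0.093]
wrist_force: [1.1, 0.9, -0.5]
opening: 0.0334
```

```bash
python3 - <<'E'
from g import *
goal([.4844,-.2708,.14],0,15,90,rows=9)
b=snap('scene','s22.png')
cv2.imwrite('pics/ts22.png',cv2.cvtColor(cv2.resize(b[120:220,150:293],(575,400),interpolation=cv2.INTER_CUBIC),cv2.COLOR_RGB2BGR))
E
```

```text
hold now [0.5411 0.055  0.1391] jaw [-0.003 -1.    -0.003] f [ 0.265  0.002 -0.964] open 0.0334 t 31.55 F [ 1.1  0.9 -0.5] q [ 0.46  0.14 -0.42  0.17 -0.77  1.  ]
TCP shift units [-0.0315 -0.5709  0.0024] turn units [ 0.0054  0.0138 -2.9941] rows>= 9 per row [-3.500e-03 -6.340e-02  3.000e-04  6.000e-04  1.500e-03 -3.327e-01]
```

View pics/ts22.png

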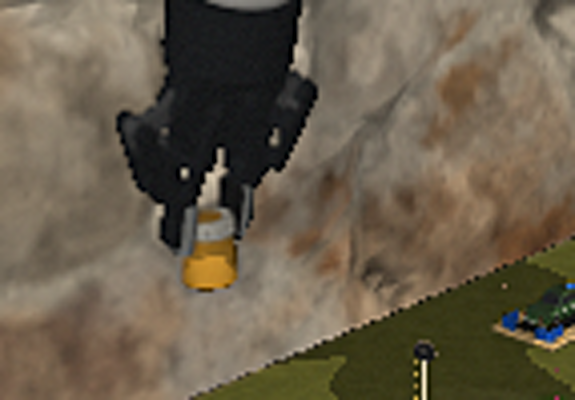

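{"api": "arm_command", "payload": {"plan": [[[-0.034, -0.0634, 0, 0, 0, -0.3327], [-0.034, -0.0634, 0, 0, 0, -0.3327], [0, -0.0634, 0, 0, 0, -0.3327], [0, -0.0634, 0, 0, 0, -0.3327], [0, -0.0634, 0, 0, 0, -0.3327], [0, -0.0634, 0, 0, 0, -0.3327], [0, -0.0634, 0, 0, 0, -0.3327], [0.018, -0.0634, 0, 0, 0, -0.3327], [0.0185, -0.0634, 0, 0, 0, -0.3327], [0, 0, 0, 0, 0, 0]]]}}

```text
clock: 32.85
tcp_pos: [0.4834, -0.2325, 0.2828]
eef_rot: [-0.561, -0.429, 0.561, 0.433]
wrist_force: [0.1, 1.1, -1.3]
opening: 0.0335
```

```bash
python3 - <<'E'
from g import *
goal([.4844,-.2710,.052],0,15,90)
a=snap('top','t23.png'); b=snap('scene','s23.png')
cv2.imwrite('pics/ts23.png',cv2.cvtColor(np.hstack([cv2.resize(a[130:270,290:490],(400,280),interpolation=cv2.INTER_CUBIC),cv2.resize(b[110:210,240:383],(400,280),interpolation=cv2.INTER_CUBIC)]),cv2.COLOR_RGB2BGR))
E
```

```text
hold now [ 0.4827 -0.2724  0.1334] jaw [-1.     0.004  0.003] f [-0.004 -0.258 -0.966] open 0.0335 t 32.85 F [ 0.1  1.1 -1.3] q [-0.08  0.27 -0.33  0.31 -0.98 -0.11]
TCP shift units [ 0.002   0.0031 -0.1628] turn units [-0.0012 -0.0066  0.0084] rows>= 2.0 per row [ 0.001   0.0015 -0.0814 -0.0006 -0.0033  0.0042]
```

View pics/ts23.png

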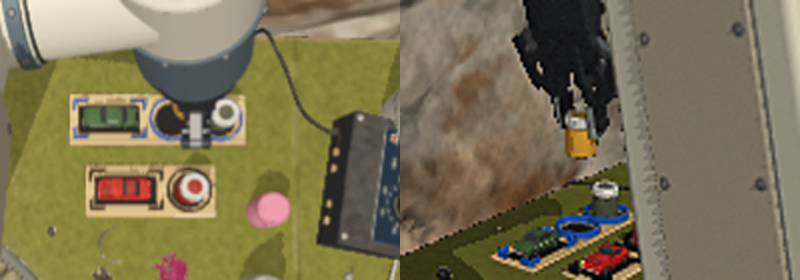

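{"api": "arm_command", "payload": {"plan": [[[0.0015, 0.0025, -0.06, 0, 0, 0], [0, 0, -0.06, 0, 0, 0], [0, 0, -0.032, 0, 0, 0], [0, 0, -0.012, 0, 0, 0], [0, 0, 0, 0, 0, 0]]]}}

```text
clock: 33.58
tcp_pos: [0.4841, -0.2294, 0.2029]
eef_rot: [-0.561, -0.431, 0.561, 0.43]
wrist_force: [-0.3, -0.2, -0.4]
opening: 0.0331
```

```bash
python3 - <<'E'
from g import *
goal([.4844,-.2710,.0455],0,15,90)
b=snap('scene','s24.png')
cv2.imwrite('pics/ts24.png',cv2.cvtColor(cv2.resize(b[130:230,240:383],(575,400),interpolation=cv2.INTER_CUBIC),cv2.COLOR_RGB2BGR))
E
```

```text
hold now [ 0.484  -0.2695  0.0535] jaw [-1.    -0.001  0.   ] f [-0.    -0.259 -0.966] open 0.0331 t 33.58 F [-0.3 -0.2 -0.4] q [-0.08  0.35 -0.46  0.38 -0.77 -0.2 ]
TCP shift units [ 0.0007 -0.0031 -0.0159] turn units [ 0.0001 -0.001  -0.0012] rows>= 1.0 per row [ 0.0007 -0.0031 -0.0159  0.0001 -0.001  -0.0012]
```

View pics/ts24.png

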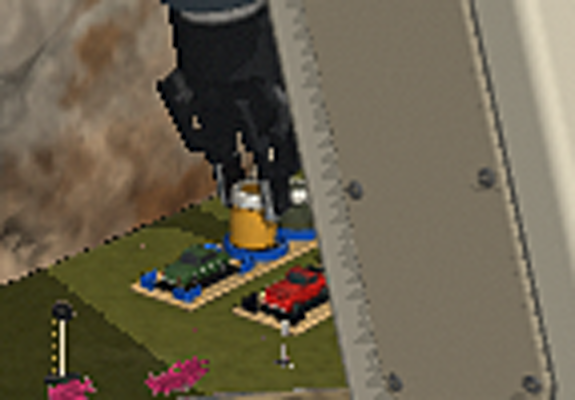

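{"api": "arm_command", "payload": {"plan": [[[0.0007, -0.003, -0.006, 0, 0, 0], [0, 0, -0.006, 0, 0, 0], [0, 0, -0.004, 0, 0, 0], [0, 0, 0, 0, 0, 0]]]}}

```text
clock: 34.12
tcp_pos: [0.4846, -0.2314, 0.1952]
eef_rot: [0.561, 0.43, -0.561, -0.43]
wrist_force: [-0.9, 0.7, 3.3]
opening: 0.0334
```

{"api": "arm_command", "payload": {"plan": [[[0, 0, 0, 0, 0, 0], [0, 0, 0, 0, 0, 0], [0, 0, 0, 0, 0, 0], [0, 0, 0, 0, 0, 0]]], "jaw": 0.1}}

```text
clock: 34.62
tcp_pos: [0.4846, -0.2314, 0.1948]
eef_rot: [0.561, 0.43, -0.561, -0.431]
wrist_force: [-0.1, 0.5, -0.2]
opening: 0.047
```

{"api": "arm_command", "payload": {"plan": [[[0, 0, 0.03, 0, 0, 0], [0, 0, 0.08, 0, 0, 0], [0, 0, 0.1, 0, 0, 0], [0, 0.1, 0.05, 0, 0, 0], [0, 0.1, 0.05, 0, 0, 0], [0, 0.1, 0, 0, 0, 0], [0, 0.1, 0, 0, 0, 0], [0, 0.1, 0, 0, 0, 0], [0, 0.1, 0, 0, 0, 0], [0, 0, 0, 0, 0, 0]]]}}

```text
clock: 35.88
tcp_pos: [0.4847, 0.0714, 0.3498]
eef_rot: [-0.56, -0.432, 0.562, 0.429]
wrist_force: [0.2, -0.8, -0.6]
opening: 0.047
```

```bash
python3 - <<'E'
from g import *
a=snap('top','t25.png'); b=snap('scene','s25.png')
cv2.imwrite('pics/ts25.png',cv2.cvtColor(np.hstack([cv2.resize(a[160:250,310:438],(400,280),interpolation=cv2.INTER_CUBIC),cv2.resize(b[160:230,270:370],(400,280),interpolation=cv2.INTER_CUBIC)]),cv2.COLOR_RGB2BGR))
E
```

```text
(no output)
```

View pics/ts25.png

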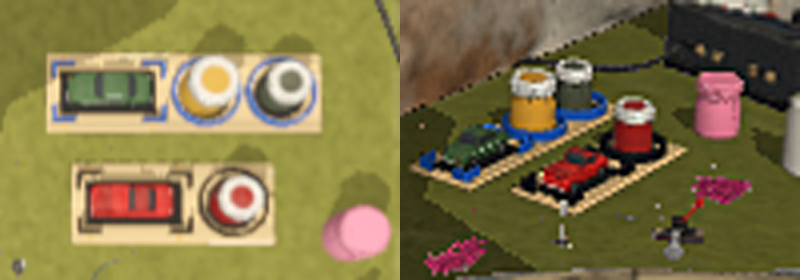

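View pics/t25.png

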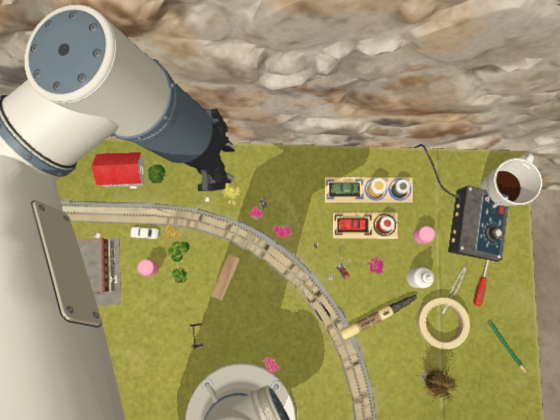

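```bash
python3 - <<'E'
from m import *
im=cv2.cvtColor(cv2.imread('pics/t25.png'),cv2.COLOR_BGR2RGB)
hsv=cv2.cvtColor(im,cv2.COLOR_RGB2HSV);H,S,V=[hsv[...,i].astype(int) for i in range(3)]
w=((S<60)&(V>140))
for nm,uv,z,well in(('mustard',(377,187),.047,(.4844,-.2728)),('green',(402,187),.040,(.4859,-.3248)),('red',(386,224),.040,(.4066,-.2918))):
    try:
        m,c,st=comp(w,uv,10); cn=max(cv2.findContours(m.astype(np.uint8),0,1)[0],key=len); e=cv2.fitEllipse(cn)
        print(nm,st[:4],onz('top',[e[0]],z)[0][:2],'off mm',(1e3*(onz('top',[e[0]],z)[0][:2]-well)).round(1))
    except Exception as x: print(nm,x)
E
```

```text
mustard [365 178  30  23] [ 0.47977968 -0.269536  ] off mm [-4.6  3.3]
green [395 178  17  23] [ 0.48053672 -0.32357235] off mm [-5.4  1.2]
red [380 216  15  15] [ 0.40650381 -0.289857  ] off mm [-0.1  1.9]
```

```bash
python3 - <<'E'
from h import *
print(robot.finish_job())
E
```

```text
the job is handed in; nothing more can be done
None
```

I made up both kits and handed the job in at about 36 s.

- **Short tray:** I drew the red pickup back from the wall first, then pinched it across the doors and set it in the pocket. The red jar is in the well.
- **Long tray:** The green saloon is in the pocket, the green jar in the far well and the mustard jar in the near well.

**Last checks:** The final pictures from both cameras show both vehicles flat and lengthwise in their pockets, and all three jars upright in their wells. They also show the arm well clear of everything. The white car, the glue bottle and both pink jars stand where they were.

**A check that fell short:** Measured from its lid, the red jar is within 2 mm of its well's centre. The same check gave offsets of about 5–6 mm for the mustard and green jars. I discounted those because the colour mask had run into the plywood, and I did not repeat the measurement. For those two jars I rely on the pictures, which show them inside their rings.

The wrist force read no more than about 7 N after any move.

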